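# Space the bangle tray's dividers with a gauge

### The arm

A 6-joint arm with a two-finger parallel gripper is mounted at the origin on the work surface. World frame = base frame: x ahead of the robot, y to its left, z up, the work surface at z = 0. Lengths are in mm, angles in degrees, forces in N, time in s.
With the tool pointing down it reaches from about 300 to 775 mm from the base axis. Payload 14.6 kg.
Tool frame: the origin (TCP) lies at the very end of the fingers, on their centre line; the grasp point (between the pads) lies manip.hold_point_z behind it (manip.hold_point_z is the distance from the TCP to the grasp point, in mm); y points along the fingers, x is the direction in which the jaws open and shut, and the axes are right-handed (so a half turn about y gives the same grasp; the last joint's range is limited). The gripper opens to 94 mm and grips with 3 to 60 N. Pads are 16 mm wide; open, the fingers measure 119 mm over their backs; the gripper's body (75 mm by 177 mm) begins 78 mm behind the grasp point.
Start: joints at [65.226, 17.183, 87.147, -0, 75.671, -3.816], TCP at [196.73, 513.602, 205.446] pointing down, gripper open.
Joint ranges: [-173.82, 173.82], [-45.26, 126.66], [13.44, 144.39], [-59.66, 239.66], [0, 175.72], [-146.38, 146.38]. Speed limits (degrees/s): [127.2, 127.2, 147.25, 180, 180, 180].

### API

Orientations are given as [roll, pitch, yaw] about the fixed x, y, z axes, in that order (R = Rz(yaw) Ry(pitch) Rx(roll)).
In Python, from plant import manip gives the robot as it stands.
- The arm moves only by the tool step_arm, never from a script. Its argument "moves" is a list of rows, each a list of 3 entries, a list of its own where there are three numbers: the turn, a rotation vector about the tool's x, y, z in rad, then the shift along the tool's x, y, z in mm, then the closure, from 0 (fully open) to 1 (shut). A call has 1 to 12 rows; each row is the pose to reach, as a shift and turn from the pose commanded when the call began, along the tool's axes at that moment; what a row does not reach only later rows make up. A row lasts 1/12 s, in which the tool goes at most 41.7 mm and 7.16 degrees, less where a joint would pass 70% of its speed; a pose out of reach is approached as far as the arm can. A call with a gripper value outside its range is refused whole. The fingers move at their own pace and stop on an object; "squeeze" is the grip in N (left out, the last holds). Time passes only in rows, so rows that repeat a pose let the fingers close. It gives the time, the measured TCP pose, the force and the opening at its end, in the units of the state.
- manip.get_state(): the state, without advancing time (a new reading comes with each control period).
- manip.get_image(name): name is "scene" or "top" or "wrist"; returns a dict with "image" (400x640x3 uint8, red, green, blue), "range_z" (400x640 float32, mm along the optical axis (not along the pixel's ray), 0 where there is no reading), "intrinsics" (3x3 intrinsics, pixels), "dist" ([k1, k2, p1, p2, k3] as OpenCV has them; the pictures are not rectified), "rvec" (rotation vector, rad) and "tvec" (3), from world to camera coordinates, as OpenCV has them. Camera axes: x right, y down, z forward; pixel columns grow to the right and rows downward; lengths in mm; the calibration is good to about 2 mm. A picture is of the moment at which its call begins.
- manip.job_done(): hands the job in, once; it reports no verdict.
Trained networks look in a picture, given as the dict that the camera call returned (one of the last four; its "shot" number tells which), for a name from the list of things; names that differ only in an ending like _2 or _b are one class to them, and where a whole thing is asked for, a point or a joint stands for the part that bears it (a point fixed in the world has none). Each returns a list of dicts, best first, with "conf" (0 to 1); they miss things now and then, are a little off and sometimes report something else, mostly with a low value. They report only what shows in the picture. A call takes as long as a camera call. They do not tell look-alikes from the thing itself.
- manip.outline_of(picture, target): "pixels" (400x640 bool, what is visible of it) and "centre" ([column, row] in pixels, amid what is visible of it).
- manip.landmark_of(picture, target): "centre" ([column, row] in pixels: a listed point, or the origin of a listed thing).
The state is a dict: "clock": time; "q": joint angles; "joint_vel": joint speeds; "tau": joint torques, N m; "position": TCP position; "tcp_rot": TCP orientation; "wrist_force": force on the tool from outside, world axes, zero at the start; "torque": the same for the moment, N m; "gripper_width": opening from 0.0 (shut) to 1.0 (fully open).
Only numpy, scipy, OpenCV 4.12 (cv2) and the standard library are available. Lean on these libraries where they do the work, as an engineer would, in place of code of your own. Each camera call takes 0.05 s, during which the arm holds its last target.

### The job

Use the blue spacing gauge to set the three cream dividers of the bangle tray to equal gaps of 35 mm: starting from the tray's right-hand end wall (brass strip), put the gauge over each divider in turn, thick foot on the right, and slide the divider to the right until the thick foot just meets the wall or the divider before it, without shoving that one along. Then stand the gauge upright again in the middle of the green pad and let go. Do not bump the lamp bar, and leave the loose bangles and the gift box where they are.

Things in the scene. Friction and masses are not known exactly. Their poses are not given: they have to be found in the camera images.
- tray: Dark brown wooden bangle tray, fixed, 170 mm (x) by 280 mm (y), turned a little. Origin: centre of its underside, at counter height; x away from the robot, y to its left, z up. Floor 12 mm thick. Walls 10 mm thick: front and back 50 mm high, ends 60 mm high. Inside 150 by 260 mm: inner faces of the end walls at y = -130 and +130 mm, of the front wall at x = -75 mm.
- lamp: Aluminium lamp bar fixed over the tray; origin and axes are the tray's. Bar: x -65 to -20 mm, 316 mm long in y, underside 189 mm, top 260 mm above the counter; posts 20 by 12 mm at x = -30, y = +-150 mm. A gripper pointing straight down over the dividers' front part runs into it: come in under it from the robot's side, tool leaning back to the robot.
- divider1_top (a point): Middle of the top edge of one of three cream upright dividers in the tray: the first, nearest the right-hand end wall. Each is a panel 8 mm thick (y), 148 mm long (x, wall to wall), top edge 75 mm above the counter; it slides only along the tray's y, needs about 4 N and stays where it is left. Axes as the tray's.
- divider2_top (a point): Middle of the top edge of one of three cream upright dividers in the tray: the second, in the middle. Each is a panel 8 mm thick (y), 148 mm long (x, wall to wall), top edge 75 mm above the counter; it slides only along the tray's y, needs about 4 N and stays where it is left. Axes as the tray's.
- divider3_top (a point): Middle of the top edge of one of three cream upright dividers in the tray: the third, farthest to the left. Each is a panel 8 mm thick (y), 148 mm long (x, wall to wall), top edge 75 mm above the counter; it slides only along the tray's y, needs about 4 N and stays where it is left. Axes as the tray's.
- gauge: Blue saddle-shaped spacing gauge with a pale wooden handle, loose, about 150 g; starts standing on the pad. Origin: centre of its underside; z up, handle leaning to its -x (towards the robot). Body 60 mm (x) by 52 mm (y) by 55 mm high. Along y: thick foot (the spacer) from -26 to +6 mm, slot to +17 mm, thin foot to +26 mm (at its flared bottom +30 mm).
- gauge_grip (a point): Grip point on the gauge's handle, at x -46.5, y 0, z 100 mm in the gauge's frame, axes as the gauge's. The handle is a bar 16 mm thick (y, grip it across this), 24 mm wide, leaning 35 degrees from vertical to the gauge's -x. It leaves the body's top at x -15, z 55 mm and runs 90 mm along its axis; the grip point is 55 mm up it.
- gauge_slot (a point): Middle of the gauge's slot mouth, at x 0, y 11.5, z 0 mm in the gauge's frame. The slot runs through along x, is 40 mm high and 11 mm wide; in its lower 22 mm the thin foot flares out, so the mouth spans y 6 to 24 mm. Put over a divider and pushed right, the thin foot carries it along; when the thick foot meets the wall or divider before it, the gap is 35 mm.
- tray_datum (a point): Middle of the top of the tray's right-hand end wall (brass strip on it), on the inner face: tray frame x 0, y -130, z 60 mm. The first gap is measured from this face. Axes as the tray's.
- pad: Dark green flat pad fixed on the counter right of the tray, 150 mm (x) by 130 mm (y), 4 mm thick. Origin: centre of its underside (its top is 4 mm higher).
- bangle1: A honey-coloured stone bangle lying flat and loose on the counter in front or left of the tray, 76 mm outside diameter, 58 mm inside, 14 mm high. Origin: centre of its underside. To be left alone.
- bangle2: A whitish stone bangle lying flat and loose on the counter in front or left of the tray, 76 mm outside diameter, 58 mm inside, 14 mm high. Origin: centre of its underside. To be left alone.
- bangle3: A pale yellow stone bangle lying flat and loose on the counter in front or left of the tray, 76 mm outside diameter, 58 mm inside, 14 mm high. Origin: centre of its underside. To be left alone.
- gift_box: Dark red closed gift box, loose, 90 by 90 by 45 mm, right of the tray. Origin: centre of its underside. To be left alone.
Things that resemble listed ones, but are neither listed nor needed, are in the scene too. Several things look just like the pad: the one meant starts farthest to the robot's left.

How it is judged:
By the outcome, as a careful person would: the job done as asked, in the order asked, and still so for the second after the job is handed in, with the robot touching nothing.
It also fails if it takes over 59 s, if anything falls off the work surface, if the arm or the gripper's body presses on something with over 40 N, if the wrist force passes 120 N, or if a joint passes its speed limit or range.

## Working session

There is one attempt and no reset: what is moved stays moved. The work goes in short steps, Python scripts to look and compute and a tool call to move; the robot and the scene stay as the last step left them, time stands still between calls to the robot, and variables do not carry over. Pictures are saved under pics/ and viewed, and the job is handed in when it is done.

Besides the shell and the picture viewer there is one more tool, called after "Emit:" by a JSON object that holds its "name" and its "arguments". step_arm: Moves the arm, as the interface text tells. Its arguments: {"type":"object","properties":{"moves":{"type":"array"},"squeeze":{"type":"number"}},"required":["moves"]}

```bash
ls; mkdir -p pics
python3 - <<'E'
from plant import manip
import cv2
print(manip.get_state(), manip.hold_point_z)
for n in ["scene","top","wrist"]:
    p=manip.get_image(n)
    cv2.imwrite(f"pics/{n}0.png",p["image"][:,:,::-1])
    print(n,p["intrinsics"].tolist(),p["dist"],p["rvec"],p["tvec"])
E
```

```text
pics
{'clock': 0.0, 'q': array([ 6.52259886e+01,  1.72166407e+01,  8.71813749e+01, -1.32329611e-03,
        7.56709292e+01, -3.81620209e+00]), 'joint_vel': array([-0.01686501, -0.0497501 , -0.05116835, -0.06074295,  0.05061546,
        0.01708581]), 'tau': array([ 1.17999069e-03, -5.31815350e+01, -3.52740490e+01,  7.09154131e-02,
        2.45069020e-02, -8.27157896e-05]), 'position': array([196.62005927, 513.3601799 , 204.86871211]), 'tcp_rot': array([-8.99966902e+01,  6.88772219e-02,  6.90425209e+01]), 'wrist_force': array([0.42238845, 0.18023772, 0.39475055]), 'torque': array([ 0.01484205,  0.01962166, -0.05601032]), 'gripper_width': 1.00316946446936} 18.8
scene [[482.88642039354846, 0.0, 316.05553794739745], [0.0, 482.88642039354846, 197.12771476304266], [0.0, 0.0, 1.0]] [-0.00658524  0.          0.          0.          0.        ] [ 0.70416584  2.59051303 -1.16777844] [ 404.43814291  -79.14604023 1852.36298292]
top [[439.473883798296, 0.0, 324.5575553235949], [0.0, 439.473883798296, 202.5995428055372], [0.0, 0.0, 1.0]] [-0.09761763  0.          0.          0.          0.        ] [ 2.14983179 -2.10571643  0.18349526] [ -11.8330177   478.16585021 1386.16841884]
wrist [[343.59331414164285, 0.0, 321.9912070229094], [0.0, 343.59331414164285, 200.83889001839916], [0.0, 0.0, 1.0]] [-0.011857  0.        0.        0.        0.      ] [-2.40262641 -1.65345054 -0.2163992 ] [-548.73293304  -27.49503163  390.92866805]
```

View images.

View pics/scene0.png

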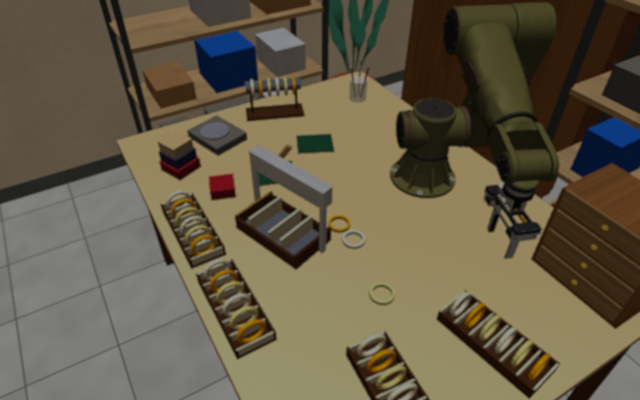

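View pics/top0.png

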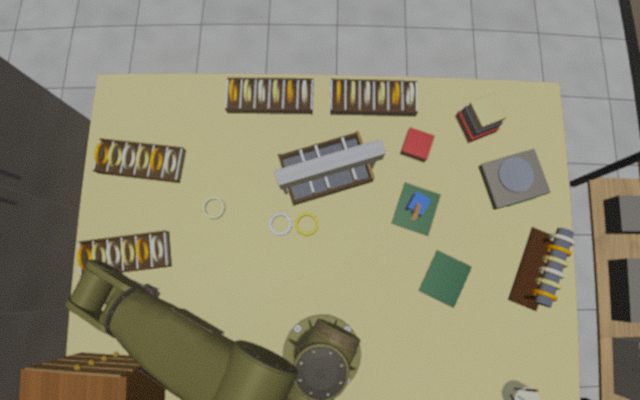

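View pics/wrist0.png

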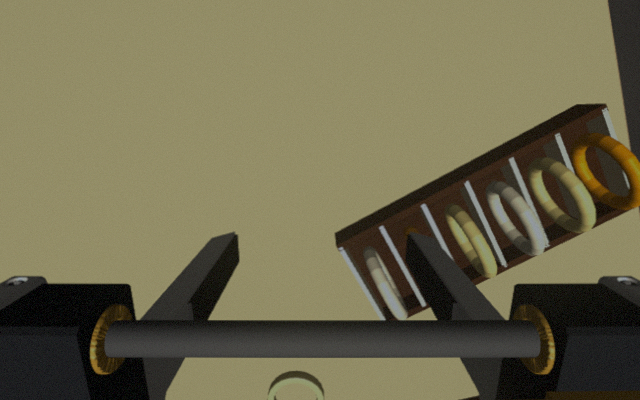

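```bash
cat > h.py <<'E'
from plant import manip
import cv2, numpy as np
from scipy.spatial.transform import Rotation as Ro
def cam(p):
    R=cv2.Rodrigues(np.array(p["rvec"],float))[0]; return R,np.array(p["tvec"],float).ravel()
def ray(p,uv):
    uv=np.array(uv,float).reshape(-1,1,2)
    n=cv2.undistortPoints(uv,np.array(p["intrinsics"]),np.array(p["dist"])).reshape(-1,2)
    R,t=cam(p); d=np.c_[n,np.ones(len(n))]@R; return -R.T@t, d
def onplane(p,uv,z):
    c,d=ray(p,uv); s=(z-c[2])/d[:,2]; return c+d*s[:,None]
def cloud(p,mask):
    v,u=np.nonzero(mask&(p["range_z"]>0)); c,d=ray(p,np.c_[u,v]); return c+d*p["range_z"][v,u][:,None], np.c_[u,v]
def proj(p,X):
    return cv2.projectPoints(np.array(X,float).reshape(-1,1,3),np.array(p["rvec"],float),np.array(p["tvec"],float),np.array(p["intrinsics"]),np.array(p["dist"]))[0].reshape(-1,2)
E
python3 - <<'E'
from h import *
hs=dict(tray=0,lamp=0,divider1_top=75,divider2_top=75,divider3_top=75,gauge=4,gauge_grip=104,gauge_slot=4,tray_datum=60,pad=0,bangle1=0,bangle2=0,bangle3=0,gift_box=0)
for n in ["top","scene"]:
    p=manip.get_image(n)
    for k,z in hs.items():
        r=manip.landmark_of(p,k)
        print(n,k,[(np.round(a["centre"],1).tolist(),round(a["conf"],2),onplane(p,a["centre"],z)[0].round(1).tolist()) for a in r[:5]])
    print(manip.get_state()["clock"])
E
```

```text
top tray [([323.4, 167.7], 0.56, [606.1, 4.8, 0.0]), ([279.2, 223.0], 0.32, [413.8, 147.6, 0.0]), ([350.7, 157.6], 0.24, [643.6, -87.6, 0.0])]
top lamp []
top divider1_top [([351.6, 157.1], 0.63, [623.9, -86.5, 75.0]), ([416.3, 145.8], 0.33, [667.1, -297.8, 75.0])]
top divider2_top [([323.6, 167.2], 0.59, [588.2, 3.4, 75.0])]
top divider3_top []
top gauge [([415.0, 207.1], 0.72, [476.0, -304.5, 4.0]), ([359.1, 153.1], 0.42, [659.0, -116.0, 4.0])]
top gauge_grip [([414.7, 213.9], 0.66, [437.5, -282.8, 104.0])]
top gauge_slot [([409.9, 204.8], 0.64, [483.5, -287.4, 4.0]), ([411.6, 217.0], 0.53, [442.3, -292.6, 4.0]), ([277.5, 221.9], 0.19, [416.8, 153.0, 4.0])]
top tray_datum [([361.4, 154.5], 0.92, [637.7, -119.4, 60.0])]
top pad [([441.8, 277.2], 0.95, [245.3, -391.3, 0.0]), ([417.8, 210.5], 0.69, [465.3, -314.6, 0.0])]
top bangle1 [([303.7, 222.9], 0.62, [415.9, 66.2, 0.0]), ([279.3, 223.5], 0.62, [412.1, 147.2, 0.0]), ([213.9, 207.2], 0.48, [462.4, 370.1, 0.0])]
top bangle2 [([303.7, 222.9], 0.62, [415.9, 66.2, 0.0]), ([279.3, 223.5], 0.62, [412.1, 147.2, 0.0]), ([213.9, 207.2], 0.
[... 768 characters left out ...]

scene gauge_slot []
scene tray_datum [([251.2, 203.5], 0.86, [650.7, -127.5, 60.0])]
scene pad [([275.1, 173.9], 0.58, [476.8, -299.2, 0.0]), ([336.6, 224.9], 0.48, [420.9, 57.7, 0.0])]
scene bangle1 [([336.6, 223.5], 0.78, [417.3, 51.9, 0.0]), ([350.4, 240.3], 0.78, [420.0, 142.2, 0.0]), ([380.6, 295.8], 0.48, [467.3, 376.4, 0.0])]
scene bangle2 [([336.6, 223.5], 0.78, [417.3, 51.9, 0.0]), ([350.4, 240.3], 0.78, [420.0, 142.2, 0.0]), ([380.6, 295.8], 0.48, [467.3, 376.4, 0.0])]
scene bangle3 [([336.6, 223.5], 0.78, [417.3, 51.9, 0.0]), ([350.4, 240.3], 0.78, [420.0, 142.2, 0.0]), ([380.6, 295.8], 0.48, [467.3, 376.4, 0.0])]
scene gift_box [([223.5, 188.8], 0.84, [682.6, -317.6, 0.0])]
1.65
```

Run:
```python
from h import *
p=manip.get_image("wrist"); s=manip.get_state()
R,t=cam(p); c=-R.T@t
T=Ro.from_euler('xyz',s['tcp_rot'],degrees=True).as_matrix()
print("cam in tcp",T.T@(c-s['position']),"axes cols\n",(T.T@R.T).round(3)); print(T.round(3))
p=manip.get_image("top")
im=p["image"][100:260,250:470]
cv2.imwrite("pics/topcrop.png",cv2.resize(im,None,fx=3.6,fy=3.6,interpolation=cv2.INTER_CUBIC)[:,:,::-1])
# gauge & pad clouds
for k in ["gauge","pad","tray","gift_box"]:
    for o in manip.outline_of(p,k)[:2]:
        X,_=cloud(p,o["pixels"]); print(k,o["conf"],o["centre"],len(X),np.median(X,0).round(1),X[:,2].min(),X[:,2].max())
        if k in("pad","gift_box"):
            c=cv2.findContours(o["pixels"].astype(np.uint8),0,1)[0]; c=max(c,key=len).reshape(-1,2)
            print(cv2.minAreaRect(onplane(p,c,4 if k=="pad" else 45)[:,:2].astype(np.float32)))
```

```text
cam in tcp [  -0.64629886 -178.86072825   75.10450158] axes cols
 [[ 1.     0.    -0.   ]
 [ 0.001 -0.26   0.966]
 [ 0.    -0.966 -0.26 ]]
[[ 0.358  0.    -0.934]
 [ 0.934 -0.     0.358]
 [-0.    -1.    -0.   ]]
gauge 0.97 [415.3, 205.0] 447 [ 475.5 -295.1   58.8] -3.9265326876620747 142.26362239153536
pad 0.95 [443.8, 278.6] 1819 [ 242.3 -400.5    3.7] -7.567969278308965 14.30214336674112
((241.14895629882812, -399.9842529296875), (132.23670959472656, 154.9613800048828), 64.60039520263672)
pad 0.59 [411.2, 217.5] 1227 [ 456.6 -297.7    3.5] -6.925698598833833 130.07959471318986
((471.2913513183594, -306.3304443359375), (130.9026641845703, 148.38275146484375), 72.35139465332031)
tray 0.56 [326.7, 166.3] 4999 [561.4 -10.7  61.6] -8.11533159597434 266.04303516173377
gift_box 0.7 [419.1, 143.0] 771 [ 681.9 -307.1   43.5] -5.994698606756174 53.48217705585512
((682.285888671875, -306.49407958984375), (92.44268798828125, 101.92501068115234), 70.78913116455078)
```

View pics/topcrop.png

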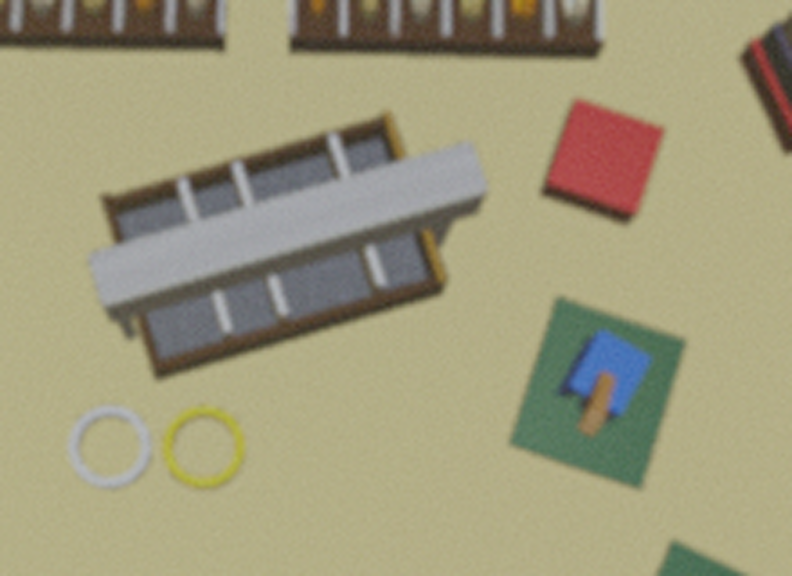

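```bash
cat >> h.py <<'E'
import json,os
def tool(yaw,lean):
    y,l=np.radians(yaw),np.radians(lean)
    tx=np.array([-np.sin(y),np.cos(y),0]); ty=np.array([np.cos(y)*np.sin(l),np.sin(y)*np.sin(l),-np.cos(l)])
    return np.c_[tx,ty,np.cross(tx,ty)]
def tcp(grasp,R): return np.array(grasp,float)+18.8*R[:,1]
def getcmd():
    d=json.load(open("cmd.json")); return np.array(d["R"]),np.array(d["p"])
def setcmd(R,p): json.dump(dict(R=np.array(R).tolist(),p=np.array(p).tolist()),open("cmd.json","w"))
def rel(R,p):
    R0,p0=getcmd(); return Ro.from_matrix(R0.T@R).as_rotvec().round(4).tolist(), (R0.T@(p-p0)).round(1).tolist()
def apply(turn,shift):
    R0,p0=getcmd(); setcmd(R0@Ro.from_rotvec(turn).as_matrix(), p0+R0@np.array(shift))
def err():
    s=manip.get_state(); R0,p0=getcmd(); T=Ro.from_euler('xyz',s['tcp_rot'],degrees=True).as_matrix()
    print("t",round(s['clock'],2),"pos",s['position'].round(2),"perr",(s['position']-p0).round(2),"rerr",np.degrees(Ro.from_matrix(R0.T@T).as_rotvec()).round(2),"F",s['wrist_force'].round(2),"q",s['q'].round(1),"w",round(s['gripper_width'],3))
E
python3 - <<'E'
from h import *
setcmd(Ro.from_euler('xyz',[-90,0,65.226+3.816],degrees=True).as_matrix(),[196.73,513.602,205.446])
err()
R=tool(16.7,35)
print(rel(R,np.array([350,170,240.])))
print(rel(R,tcp([509,-27,205],R)))
E
```

```text
t 1.95 pos [196.73 513.61 205.47] perr [0.   0.01 0.03] rerr [-0.  0. -0.] F [ 0.15 -0.47  0.17] q [65.2 17.2 87.1 -0.  75.7 -3.8] w 0.999
([-0.5884, -0.6364, -0.2007], [-266.0, -34.6, -266.0])
([-0.5884, -0.6364, -0.2007], [-386.6, 15.8, -493.5])
```

Emit:
{"name": "step_arm", "arguments": {"moves": [[[-0.29, -0.32, -0.1], [-133, -34, -133], 0], [[-0.5884, -0.6364, -0.2007], [-266, -34.6, -266], 0], [[-0.5884, -0.6364, -0.2007], [-266, -34.6, -266], 0], [[-0.5884, -0.6364, -0.2007], [-266, -34.6, -266], 0], [[-0.5884, -0.6364, -0.2007], [-266, -34.6, -266], 0], [[-0.5884, -0.6364, -0.2007], [-266, -34.6, -266], 0], [[-0.5884, -0.6364, -0.2007], [-266, -34.6, -266], 0], [[-0.5884, -0.6364, -0.2007], [-266, -34.6, -266], 0], [[-0.5884, -0.6364, -0.2007], [-266, -34.6, -266], 0], [[-0.5884, -0.6364, -0.2007], [-266, -34.6, -266], 0], [[-0.5884, -0.6364, -0.2007], [-266, -34.6, -266], 0], [[-0.5884, -0.6364, -0.2007], [-386.6, 15.8, -493.5], 0]]}}

```text
clock: 2.95
position: [370.4, 148.2, 235.0]
tcp_rot: [-125.1, -0.2, 106.7]
wrist_force: [-0.2, 0.4, -0.4]
gripper_width: 1.001
```

```bash
cat >> h.py <<'E'
def sync():
    s=manip.get_state(); setcmd(Ro.from_euler('xyz',s['tcp_rot'],degrees=True).as_matrix(),s['position'])
E
python3 - <<'E'
from h import *
sync();err()
R=tool(16.7,35)
print(rel(R,tcp([509,-27,205],R)))
E
```

```text
t 2.95 pos [370.39 148.15 235.02] perr [0. 0. 0.] rerr [0. 0. 0.] F [-0.21  0.39 -0.35] q [ 16.2 -25.6 129.5   0.7  41.  -90.9] w 1.001
([0.0017, -0.0017, 0.0035], [-207.8, 90.0, -50.5])
```

Emit:
{"name": "step_arm", "arguments": {"moves": [[[0, 0, 0], [-207, 90, -50], 0], [[0, 0, 0], [-207, 90, -50], 0], [[0, 0, 0], [-207, 90, -50], 0], [[0, 0, 0], [-207, 90, -50], 0], [[0, 0, 0], [-207, 90, -50], 0], [[0, 0, 0], [-207, 90, -50], 0], [[0, 0, 0], [-207, 90, -50], 0], [[0, 0, 0], [-207, 90, -50], 0]]}}

```text
clock: 3.62
position: [519.8, -25.9, 186.9]
tcp_rot: [-124.8, -0.1, 106.7]
wrist_force: [0.1, 1.0, -0.2]
gripper_width: 1.002
```

Run:
```python
from h import *
p=manip.get_image("wrist"); err()
cv2.imwrite("pics/w1.png",p["image"][:,:,::-1])
for k,z in dict(tray=0,divider1_top=75,divider2_top=75,divider3_top=75,tray_datum=60).items():
    print(k,[(np.round(a["centre"],1).tolist(),round(a["conf"],2),onplane(p,a["centre"],z)[0].round(1).tolist()) for a in manip.landmark_of(p,k)[:4]])
```

```text
t 3.67 pos [519.31 -25.03 187.53] perr [ 148.92 -173.18  -47.49] rerr [ 0.29 -0.07  0.11] F [ 0.39  0.64 -0.39] q [ -16.2   -0.9  117.3   30.8   37.5 -143.3] w 1.0
tray [([321.5, 145.5], 0.58, [601.7, -2.3, 0.0])]
divider1_top [([239.0, 197.2], 0.71, [624.7, -78.3, 75.0])]
divider2_top [([340.2, 194.7], 0.87, [593.5, 13.8, 75.0])]
divider3_top [([391.4, 199.0], 0.6, [585.3, 63.3, 75.0])]
tray_datum [([193.9, 188.1], 0.81, [641.7, -123.3, 60.0])]
```

View pics/w1.png

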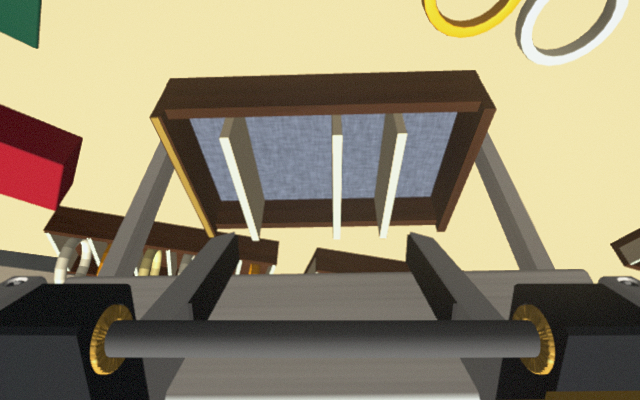

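Run:
```python
from h import *
p=manip.get_image("wrist"); np.savez("pics/w1.npz",**{k:p[k] for k in("image","range_z","intrinsics","dist","rvec","tvec")})
X,uv=cloud(p,np.ones((400,640),bool))
im=p["image"][uv[:,1],uv[:,0]].astype(int)
ins=(uv[:,1]<250)&(uv[:,0]>130)&(uv[:,0]<520)
cream=ins&(im.min(1)>170)&(np.abs(X[:,2]-75)<12)
m=np.zeros((400,640),np.uint8); m[uv[cream,1],uv[cream,0]]=1
n,l,st,_=cv2.connectedComponentsWithStats(m)
for i in range(1,n):
    if st[i,4]<150: continue
    v,u=np.nonzero(l==i); P=onplane(p,np.c_[u,v],75.0)
    Z=p["range_z"][v,u]; zz=X[cream][:,2]
    c=P[:,:2].mean(0); U,S,Vt=np.linalg.svd(P[:,:2]-c); d=Vt[0]*np.sign(Vt[0][0])
    a=(P[:,:2]-c)@d; b=(P[:,:2]-c)@np.array([-d[1],d[0]])
    print(st[i],c.round(1),"yaw",np.degrees(np.arctan2(d[1],d[0])).round(2),"len",np.ptp(a).round(1),"mid",(c+d*(a.max()+a.min())/2).round(1),"w",np.percentile(b,[2,98]).round(1))
# height check
for nm,mm in dict(cream=cream).items(): print(nm,np.percentile(X[mm,2],[5,50,95]))
```

```text
[331 133   9 104 828] [583.5   6.6] yaw 18.26 len 145.4 mid [595.1  10.5] w [-3.6  3.6]
[378 132  27 104 803] [567.3  55.4] yaw 18.23 len 144.4 mid [578.8  59.2] w [-3.4  3.5]
[219 135  39 103 761] [611.5 -79.4] yaw 18.32 len 145.5 mid [623.4 -75.5] w [-3.3  3.4]
cream [73.45602616 74.3287521  75.19182061]
```

```bash
python3 - <<'E'
from h import *
p=dict(np.load("pics/w1.npz")); im=p["image"].astype(int)
y=np.radians(18.27); ex=np.array([np.cos(y),np.sin(y)]); ey=np.array([-np.sin(y),np.cos(y)])
for row in (120,140,160,180,195):
    r=im[row]; blue=(r[:,2]>r[:,0]+8)&(r[:,2]>80); brass=(r[:,0]>120)&(r[:,0]-r[:,2]>70)
    c=np.nonzero(blue[130:520])[0]+130; b=np.nonzero(brass[140:240])[0]+140; b=b[b<c.min()+5]
    P=onplane(p,[[c.min()-.5,row],[c.max()+.5,row]],12.)
    B=onplane(p,[[b.min()-.5,row],[b.max()+.5,row]],60.) if len(b) else np.zeros((2,3))
    print(row,c.min(),c.max(),"floor s",(P[:,:2]@ey).round(1),"x",(P[:,:2]@ex).round(1),"brass s",(B[:,:2]@ey).round(1), "tops inner?")
p2=onplane(p,[[155,118],[213,232]],60)
print(p2@np.r_[ey,0])
E
python3 - <<'E'
import cv2
im=cv2.imread("pics/w1.png")[60:250,140:510]
cv2.imwrite("pics/w1c.png",cv2.resize(im,None,fx=2.1,fy=2.1,interpolation=cv2.INTER_CUBIC))
E
```

```text
120 190 452 floor s [-319.5  -58.6] x [526.6 532.9] brass s [-329.1 -320.9] tops inner?
140 198 446 floor s [-319.3  -58.1] x [552.2 558.4] brass s [-331.7 -321.2] tops inner?
160 205 439 floor s [-320.1  -58.7] x [580.8 587. ] brass s [-328.  -320.6] tops inner?
180 213 433 floor s [-319.8  -58.2] x [613.1 619.3] brass s [-340.7 -321. ] tops inner?
195 219 422 floor s [-319.6  -65.9] x [640.2 646.2] brass s [-329.3 -321. ] tops inner?
[-323.80155484 -319.7122717 ]
```

View pics/w1c.png

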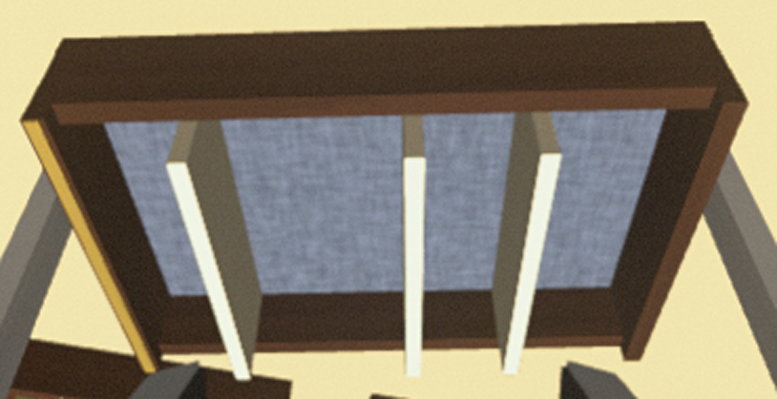

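Run:
```python
from h import *
sync();err()
R0,p0=getcmd()
print(rel(R0@Ro.from_rotvec([0,1.5,0]).as_matrix(),np.array([400,-140,260.])))
```

```text
t 3.97 pos [519.43 -24.71 188.77] perr [0. 0. 0.] rerr [0. 0. 0.] F [ 0.6  -0.39  1.12] q [ -16.2   -1.   117.3   30.8   37.5 -143.4] w 0.998
([-0.0, 1.5, 0.0], [-75.8, -143.0, 80.2])
```

Emit:
{"name": "step_arm", "arguments": {"moves": [[[0, 0, 0], [-20, -40, 20], 0], [[0, 0.12, 0], [-40, -75, 40], 0], [[0, 0.25, 0], [-76, -143, 80], 0], [[0, 0.37, 0], [-76, -143, 80], 0], [[0, 0.5, 0], [-76, -143, 80], 0], [[0, 0.62, 0], [-76, -143, 80], 0], [[0, 0.75, 0], [-76, -143, 80], 0], [[0, 0.87, 0], [-76, -143, 80], 0], [[0, 1.0, 0], [-76, -143, 80], 0], [[0, 1.12, 0], [-76, -143, 80], 0], [[0, 1.25, 0], [-76, -143, 80], 0], [[0, 1.37, 0], [-76, -143, 80], 0]]}}

```text
clock: 4.97
position: [400.3, -140.4, 259.9]
tcp_rot: [-97.7, -34.2, 30.3]
wrist_force: [0.9, 0.1, -0.3]
gripper_width: 1.001
```

```bash
cat >> h.py <<'E'
def toolf(yaw,lean):  # flipped: tx = -gauge y
    R=tool(yaw,lean); R[:,0]*=-1; R[:,2]*=-1; return R
E
python3 - <<'E'
from h import *
sync();err()
R=toolf(-20,35)
t=tcp(np.array([432,-288,104])-130*R[:,1],R); print(t)
print(rel(R,t))
E
```

```text
t 4.97 pos [ 400.28 -140.36  259.94] perr [0. 0. 0.] rerr [0. 0. 0.] F [ 0.85  0.08 -0.26] q [-43.  -15.6 119.6  34.3  61.4 -83.8] w 1.001
[ 372.06480743 -266.18537392  195.08970732]
([-0.3515, 2.2669, -0.291], [-109.1, 17.0, -93.0])
```

Emit:
{"name": "step_arm", "arguments": {"moves": [[[-0.35, 2.267, -0.29], [-40, 6, -30], 0], [[-0.35, 2.267, -0.29], [-109, 17, -93], 0], [[-0.35, 2.267, -0.29], [-109, 17, -93], 0], [[-0.35, 2.267, -0.29], [-109, 17, -93], 0], [[-0.35, 2.267, -0.29], [-109, 17, -93], 0], [[-0.35, 2.267, -0.29], [-109, 17, -93], 0], [[-0.35, 2.267, -0.29], [-109, 17, -93], 0], [[-0.35, 2.267, -0.29], [-109, 17, -93], 0], [[-0.35, 2.267, -0.29], [-109, 17, -93], 0], [[-0.35, 2.267, -0.29], [-109, 17, -93], 0], [[-0.35, 2.267, -0.29], [-109, 17, -93], 0], [[-0.35, 2.267, -0.29], [-109, 17, -93], 0]]}}

```text
clock: 5.97
position: [372.9, -266.5, 195.5]
tcp_rot: [-55.9, -22.0, -68.6]
wrist_force: [-0.1, 0.4, 0.2]
gripper_width: 0.996
```

Run:
```python
from h import *
sync();err()
R=toolf(-20,35)
t=tcp(np.array([432,-288,104])-130*R[:,1],R); print(t)
print(rel(R,t))
```

```text
t 5.97 pos [ 372.91 -266.53  195.49] perr [0. 0. 0.] rerr [0. 0. 0.] F [-0.13  0.39  0.17] q [-57.2  -9.3 125.8  44.3  44.4 -22.7] w 0.996
[ 372.06480743 -266.18537392  195.08970732]
([-0.1246, 0.796, -0.1025], [-0.7, -0.3, -0.6])
```

Emit:
{"name": "step_arm", "arguments": {"moves": [[[-0.125, 0.796, -0.1025], [0, 0, 0], 0], [[-0.125, 0.796, -0.1025], [0, 0, 0], 0], [[-0.125, 0.796, -0.1025], [0, 0, 0], 0], [[-0.125, 0.796, -0.1025], [0, 0, 0], 0], [[-0.125, 0.796, -0.1025], [0, 0, 0], 0], [[-0.125, 0.796, -0.1025], [0, 0, 0], 0], [[-0.125, 0.796, -0.1025], [0, 0, 0], 0], [[-0.125, 0.796, -0.1025], [0, 0, 0], 0]]}}

```text
clock: 6.63
position: [373.2, -266.4, 195.7]
tcp_rot: [-55.0, -0.1, -109.8]
wrist_force: [0.1, 0.4, -0.1]
gripper_width: 1.004
```

Run:
```python
from h import *
sync();err()
p=manip.get_image("wrist"); np.savez("pics/w2.npz",**{k:p[k] for k in("image","range_z","intrinsics","dist","rvec","tvec")})
cv2.imwrite("pics/w2.png",p["image"][:,:,::-1])
for k,z in dict(gauge=4,gauge_grip=104,gauge_slot=4,pad=0).items():
    print(k,[(np.round(a["centre"],1).tolist(),round(a["conf"],2),onplane(p,a["centre"],z)[0].round(1).tolist()) for a in manip.landmark_of(p,k)[:4]])
```

```text
t 6.63 pos [ 373.24 -266.42  195.73] perr [0. 0. 0.] rerr [0. 0. 0.] F [ 0.08  0.45 -0.07] q [-49.9 -11.2 125.3  27.8  38.   42. ] w 1.004
gauge [([325.2, 187.3], 0.62, [479.9, -310.2, 4.0])]
gauge_grip [([308.8, 190.8], 0.69, [443.5, -280.4, 104.0]), ([70.1, 110.6], 0.48, [600.8, -89.8, 104.0])]
gauge_slot []
pad [([69.9, 110.0], 0.3, [700.3, -29.4, 0.0])]
```

View pics/w2.png

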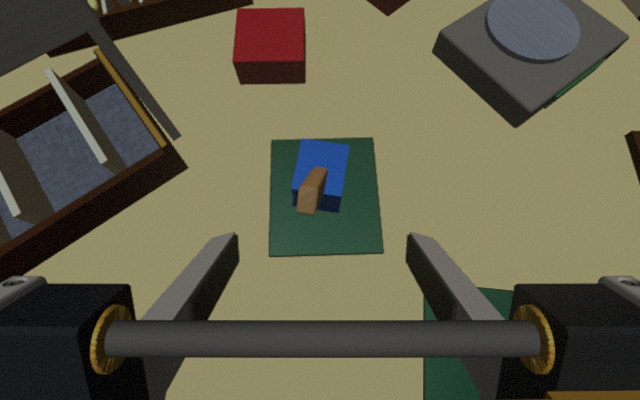

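Run:
```python
from h import *
p=dict(np.load("pics/w2.npz")); im=p["image"].astype(int)
blue=(im[:,:,2]>im[:,:,0]+50)&(im[:,:,2]>150)
print(blue.sum())
X,uv=cloud(p,blue); print(np.percentile(X[:,2],[5,50,95]))
top=blue.astype(np.uint8)
# include handle foot occlusion: hull
c=max(cv2.findContours(top,0,1)[0],key=len).reshape(-1,2)
P=onplane(p,c,59.)[:,:2].astype(np.float32); print("top rect",cv2.minAreaRect(P))
wood=(im[:,:,0]-im[:,:,2]>60)&(np.indices(im.shape[:2])[0]>140)&(np.indices(im.shape[:2])[0]<225)&(abs(np.indices(im.shape[:2])[1]-315)<25)
X,uv=cloud(p,wood); print(len(X),X.mean(0),X.min(0),X.max(0))
# handle axis line via SVD on points
g=(im[:,:,1]>im[:,:,0]+15)&(im[:,:,1]>im[:,:,2]+5)|blue; 
g[:, :255]=0; g[:,400:]=0; g[:130]=0; g[265:]=0
c=max(cv2.findContours(g.astype(np.uint8),0,1)[0],key=len).reshape(-1,2)
print("pad",cv2.minAreaRect(onplane(p,c,4.)[:,:2].astype(np.float32)))
cv2.imwrite("pics/w2c.png",cv2.resize(p["image"][120:270,240:410],None,fx=3.8,fy=3.8,interpolation=cv2.INTER_CUBIC)[:,:,::-1])
```

```text
118
[57.91765308 58.89336409 59.86981169]
top rect ((455.65679931640625, -307.4599304199219), (2.379441976547241, 4.822074890136719), 15.745453834533691)
43 [ 446.28976122 -284.5042175   117.98483938] [ 426.3184643  -295.41869314   88.85772768] [ 465.12041343 -266.24347908  136.31143635]
pad ((473.72021484375, -306.0697021484375), (127.80045318603516, 147.56112670898438), 71.99031829833984)
```

View pics/w2c.png

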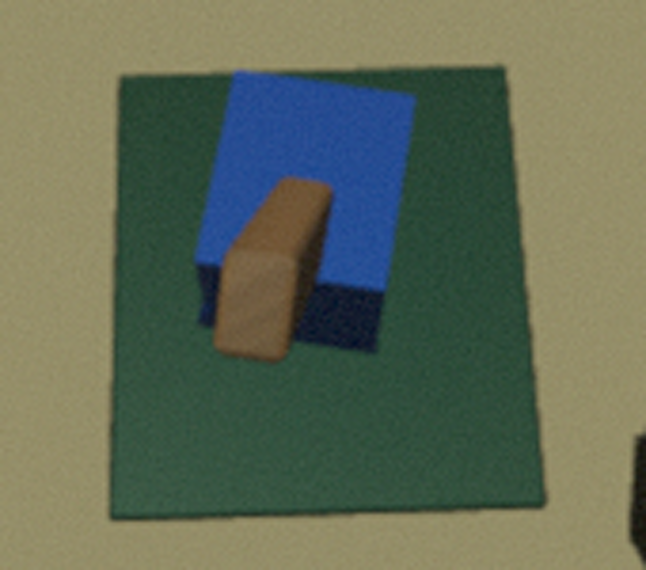

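Run:
```python
from h import *
p=dict(np.load("pics/w2.npz"))
f=lambda L:np.array(L,float)/3.8+[240,120]
P=onplane(p,f([(236,72),(415,96),(385,291),(197,261)]),59)[:,:2]
print(P.round(1),P.mean(0)); 
for a,b in((3,0),(2,1),(0,1),(3,2)):
    d=P[b]-P[a]; print(np.linalg.norm(d).round(1),np.degrees(np.arctan2(d[1],d[0])).round(1))
Q=onplane(p,f([(120,76),(505,67),(544,505),(111,518)]),4)[:,:2]; print(Q.round(1),Q.mean(0))
for a,b in((3,0),(2,1),(0,1),(3,2)):
    d=Q[b]-Q[a]; print(np.linalg.norm(d).round(1),np.degrees(np.arctan2(d[1],d[0])).round(1))
# handle end-face corners (top of handle)
```

```text
[[ 520.5 -297.7]
 [ 496.1 -342.8]
 [ 443.8 -313.8]
 [ 469.  -269.2]] [ 482.36438852 -305.87572455]
58.8 -28.9
59.8 -29.1
51.4 -118.4
51.2 -119.4
[[ 563.4 -268.4]
 [ 523.4 -390.3]
 [ 383.4 -344.2]
 [ 422.9 -223. ]] [ 473.26361575 -306.46534906]
147.7 -17.9
147.4 -18.2
128.2 -108.2
127.5 -108.0
```

Run:
```python
from h import *
sync();err()
R=toolf(-29,40)
g=np.array([441.7,-283.4,104])
print(rel(R,tcp(g-100*R[:,1],R)), rel(R,tcp(g,R)))
```

```text
t 6.88 pos [ 372.79 -266.86  195.19] perr [0. 0. 0.] rerr [0. 0. 0.] F [-0.13  0.26  0.6 ] q [-50.1 -11.1 125.3  27.9  38.   41.6] w 0.997
([0.0868, 0.1317, -0.0968], [-16.2, 34.6, -1.1]) ([0.0868, 0.1317, -0.0968], [-6.0, 133.7, 6.9])
```

Emit:
{"name": "step_arm", "arguments": {"moves": [[[0.0868, 0.1317, -0.0968], [-16.2, 34.6, -1.1], 0], [[0.0868, 0.1317, -0.0968], [-16.2, 34.6, -1.1], 0], [[0.0868, 0.1317, -0.0968], [-16.2, 34.6, -1.1], 0], [[0.0868, 0.1317, -0.0968], [-13, 64, 1.3], 0], [[0.0868, 0.1317, -0.0968], [-10, 94, 3.7], 0], [[0.0868, 0.1317, -0.0968], [-8, 114, 5.3], 0], [[0.0868, 0.1317, -0.0968], [-6, 126, 6.3], 0], [[0.0868, 0.1317, -0.0968], [-6, 133.7, 6.9], 0], [[0.0868, 0.1317, -0.0968], [-6, 133.7, 6.9], 0], [[0.0868, 0.1317, -0.0968], [-6, 133.7, 6.9], 0]]}}

```text
clock: 7.72
position: [452.3, -289.6, 89.9]
tcp_rot: [-50.0, 0.0, -119.0]
wrist_force: [-0.8, 0.5, 0.1]
gripper_width: 1.001
```

Run:
```python
from h import *
apply([0.0868,0.1317,-0.0968],[-6,133.7,6.9]);err()
p=manip.get_image("wrist")
cv2.imwrite("pics/w3.png",p["image"][:,:,::-1])
```

```text
t 7.72 pos [ 452.32 -289.61   89.86] perr [ 0.09 -0.39  0.26] rerr [-0.05 -0.    0.04] F [-0.77  0.5   0.05] q [-40.2   9.6 124.8  49.3   9.5  32.5] w 1.001
```

View pics/w3.png

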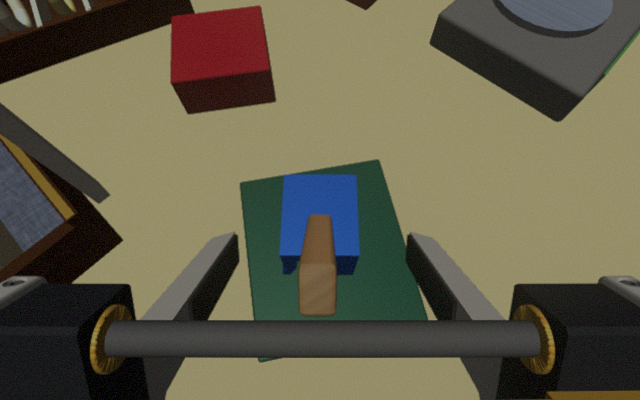

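Run:
```python
from h import *
R=toolf(-29,33)
g=np.array([441.7,-283.4,104])
print(rel(R,tcp(g,R)))
```

```text
([-0.1221, 0.0, -0.0], [0.0, -0.1, -2.3])
```

Emit:
{"name": "step_arm", "arguments": {"moves": [[[-0.122, 0, 0], [0, 0, -2.3], 0], [[-0.122, 0, 0], [0, 0, -2.3], 0.4], [[-0.122, 0, 0], [0, 0, -2.3], 0.6], [[-0.122, 0, 0], [0, 0, -2.3], 0.75], [[-0.122, 0, 0], [0, 0, -2.3], 0.9], [[-0.122, 0, 0], [0, 0, -2.3], 1], [[-0.122, 0, 0], [0, 0, -2.3], 1], [[-0.122, 0, 0], [0, 0, -2.3], 1], [[-0.122, 0, 0], [0, 0, -2.3], 1], [[-0.122, 0, 0], [0, 0, -2.3], 1], [[-0.122, 0, 0], [0, 0, -2.3], 1], [[-0.122, 0, 0], [0, 0, -2.3], 1]], "squeeze": 45}}

```text
clock: 8.77
position: [450.7, -288.4, 88.1]
tcp_rot: [-57.0, 0.0, -119.1]
wrist_force: [0.4, 0.8, 1.0]
gripper_width: 0.256
```

Run:
```python
from h import *
apply([-.122,0,0],[0,0,-2.3]);err()
```

```text
t 8.77 pos [ 450.74 -288.41   88.06] perr [ 0.04 -0.05 -0.06] rerr [-0.02  0.09 -0.01] F [0.37 0.79 1.05] q [-39.4  10.1 120.7  19.1  17.5  63.1] w 0.256
```

```bash
cat >> h.py <<'E'
YAW=18.27; _y=np.radians(YAW); EX=np.array([np.cos(_y),np.sin(_y),0]); EY=np.array([-np.sin(_y),np.cos(_y),0]); EZ=np.array([0,0,1.])
LEAN=33
def gpose(x,s,z,yaw=YAW,off=(0,0,0)):
    "tool pose for gauge origin at tray x, s coordinate, height z"
    R=toolf(yaw,LEAN); O=(568.3+x)*EX+s*EY+z*EZ
    return R, tcp(O+np.array([np.cos(np.radians(yaw)),np.sin(np.radians(yaw)),0])*-46.5+100*EZ-np.array(off),R)
E
python3 - <<'E'
from h import *
R0,p0=getcmd(); print("up80",(R0.T@[0,0,80]).round(1), "60",(R0.T@[0,0,60]).round(1))
print(rel(*gpose(-160,-280,130)))
E
```

```text
up80 [  0.  -67.1  43.6] 60 [  0.  -50.3  32.7]
([-0.0001, -0.6918, 0.4494], [-117.0, -147.1, 5.1])
```

Emit:
{"name": "step_arm", "arguments": {"moves": [[[0, 0, 0], [0, 0, 0], 1], [[0, 0, 0], [0, 0, 0], 1], [[0, 0, 0], [0, 0, 0], 1], [[0, 0, 0], [0, 0, 0], 1]]}}

```text
clock: 9.1
position: [450.6, -288.3, 87.9]
tcp_rot: [-57.0, 0.0, -119.1]
wrist_force: [-0.3, 0.2, -1.0]
gripper_width: 0.167
```

Emit:
{"name": "step_arm", "arguments": {"moves": [[[0, 0, 0], [0, -8, 5.5], 1], [[0, 0, 0], [0, -25, 16], 1], [[0, 0, 0], [0, -50, 32.7], 1], [[0, 0, 0], [0, -67, 43.6], 1], [[0, -0.1, 0.065], [-17, -79, 38], 1], [[0, -0.2, 0.13], [-34, -90, 33], 1], [[0, -0.3, 0.195], [-50, -101, 27], 1], [[0, -0.4, 0.26], [-67, -113, 22], 1], [[0, -0.5, 0.325], [-84, -124, 16], 1], [[0, -0.6, 0.39], [-100, -136, 11], 1], [[0, -0.692, 0.4494], [-117, -147, 5], 1], [[0, -0.692, 0.4494], [-117, -147, 5], 1]]}}

```text
clock: 10.1
position: [441.4, -148.3, 215.1]
tcp_rot: [-56.9, -0.0, -71.5]
wrist_force: [-0.8, -0.3, -0.5]
gripper_width: 0.171
```

Run:
```python
from h import *
apply([0,-.692,.4494],[-117,-147,5]);err()
p=manip.get_image("wrist"); np.savez("pics/w4.npz",**{k:p[k] for k in("image","range_z","intrinsics","dist","rvec","tvec")})
cv2.imwrite("pics/w4.png",p["image"][:,:,::-1])
```

```text
t 10.1 pos [ 441.38 -148.34  215.15] perr [0.34 0.9  1.03] rerr [ 0.06 -0.22  0.12] F [-0.81 -0.34 -0.51] q [-38.8  -6.1 117.4  34.3  54.5  15.9] w 0.171
```

View pics/w4.png

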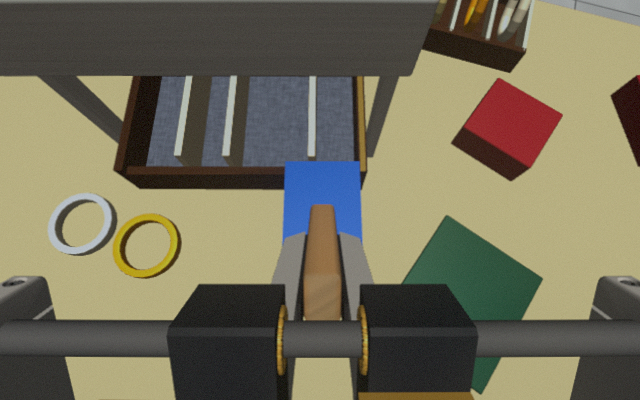

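```bash
cat >> h.py <<'E'
def gaugeT():
    "current predicted gauge frame from measured tool pose (nominal grasp)"
    s=manip.get_state(); T=Ro.from_euler('xyz',s['tcp_rot'],degrees=True).as_matrix()
    Rrel=toolf(0,LEAN); Rg=T@Rrel.T; g=s['position']-18.8*T[:,1]
    return Rg, g-Rg@np.array([-46.5,0,100])
E
python3 - <<'E'
from h import *
p=dict(np.load("pics/w4.npz")); Rg,O=gaugeT()
print(O, proj(p,[O+Rg@np.array(v,float) for v in [(30,26,55),(30,-26,55),(-30,26,55),(-30,-26,55)]]).round(1))
for k in range(1,4):
    pass
# divider tops near front and tray coordinates as seen from here
im=p["image"].astype(int)
for row in (90,110,130,145):
    c=np.nonzero((im[row,140:360].min(1)>150))[0]+140
    sp=np.split(c,np.nonzero(np.diff(c)>3)[0]+1)
    P=[onplane(p,[[q.mean(),row]],75.)[0] for q in sp if 2<len(q)<20]
    print(row,[(int(len(q)),q.mean().round(1)) for q in sp],[(round(float(v@EX),1),round(float(v@EY),1)) for v in P])
cv2.imwrite("pics/w4c.png",cv2.resize(p["image"][60:260,110:400],None,fx=2.7,fy=2.7,interpolation=cv2.INTER_CUBIC)[:,:,::-1])
E
```

```text
[ 475.97705617 -138.23284246  130.25243025] [[286.2 161.3]
 [360.2 161.8]
 [282.5 246. ]
 [362.7 246.6]]
90 [(6, np.float64(186.5)), (6, np.float64(231.5)), (5, np.float64(312.0))] [(577.1, -125.3), (577.2, -176.5), (577.6, -267.8)]
110 [(6, np.float64(183.5)), (6, np.float64(229.5)), (6, np.float64(311.5))] [(550.9, -125.3), (551.1, -176.6), (551.5, -267.6)]
130 [(6, np.float64(180.5)), (6, np.float64(227.5)), (6, np.float64(311.5))] [(525.8, -125.4), (526.0, -176.6), (526.4, -268.0)]
145 [(7, np.float64(178.0)), (7, np.float64(226.0)), (7, np.float64(311.0))] [(507.7, -125.1), (507.9, -176.7), (508.3, -267.7)]
```

View pics/w4c.png

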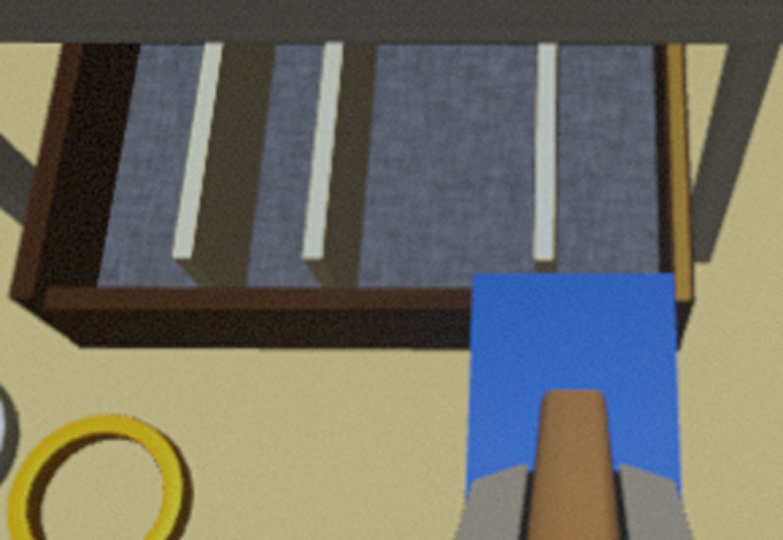

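Run:
```python
from h import *
for a in [(-120,-280.8,84),(-40,-280.8,84),(-40,-280.8,38)]: print(rel(*gpose(*a)))
```

```text
([-0.0001, 0.0002, 0.0], [0.8, 60.3, 8.6])
([-0.0001, 0.0002, 0.0], [0.8, 103.9, 75.7])
([-0.0001, 0.0002, 0.0], [0.8, 142.4, 50.6])
```

Emit:
{"name": "step_arm", "arguments": {"moves": [[[0, 0, 0], [0.8, 30, 4], 1], [[0, 0, 0], [0.8, 60.3, 8.6], 1], [[0, 0, 0], [0.8, 72, 26], 1], [[0, 0, 0], [0.8, 83, 43], 1], [[0, 0, 0], [0.8, 94, 60], 1], [[0, 0, 0], [0.8, 103.9, 75.7], 1], [[0, 0, 0], [0.8, 103.9, 75.7], 1], [[0, 0, 0], [0.8, 103.9, 75.7], 1]]}}

```text
clock: 10.82
position: [555.7, -112.8, 167.4]
tcp_rot: [-57.0, 0.1, -71.9]
wrist_force: [-1.3, -0.4, -1.8]
gripper_width: 0.165
```

Run:
```python
from h import *
apply([0,0,0],[0.8,103.9,75.7]);err()
p=manip.get_image("wrist"); np.savez("pics/w5.npz",**{k:p[k] for k in("image","range_z","intrinsics","dist","rvec","tvec")})
cv2.imwrite("pics/w5.png",p["image"][:,:,::-1])
Rg,O=gaugeT(); print("gauge t,s,z",O@EX-568.3,O@EY,O[2],proj(p,[O+Rg@np.array(v,float) for v in [(30,26,55),(30,-26,55),(-30,26,55),(-30,-26,55)]]).round(1))
p=manip.get_image("scene")
cv2.imwrite("pics/s5.png",cv2.resize(p["image"][120:280,200:360],None,fx=3.7,fy=3.7,interpolation=cv2.INTER_CUBIC)[:,:,::-1])
```

```text
t 10.82 pos [ 555.71 -112.83  167.38] perr [ 0.39 -0.49 -0.83] rerr [-0.04  0.22 -0.04] F [-1.27 -0.41 -1.75] q [-25.6   9.1 108.8  34.   42.3  24.8] w 0.165
gauge t,s,z -40.28331316715742 -281.31736907516483 83.20688415545219 [[283.8 161.2]
 [358.1 161.3]
 [280.6 246.3]
 [361.1 246.3]]
```

View pics/w5.png

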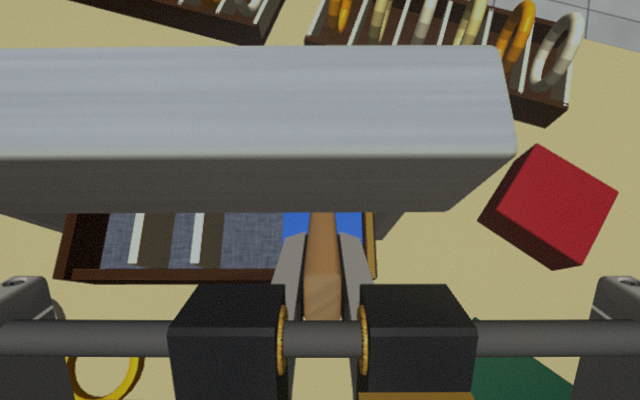

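View pics/s5.png

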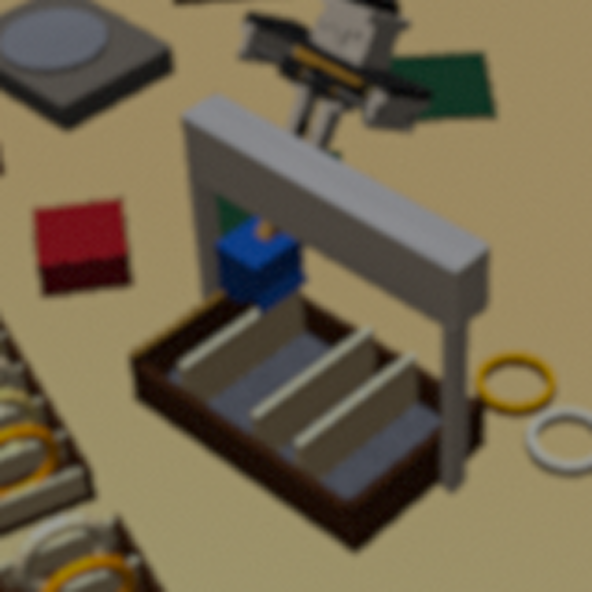

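Emit:
{"name": "step_arm", "arguments": {"moves": [[[0, 0, 0], [0, 5, -3.2], 1], [[0, 0, 0], [0, 10, -6.5], 1], [[0, 0, 0], [0, 15, -9.7], 1], [[0, 0, 0], [0, 20, -13], 1], [[0, 0, 0], [0, 25, -16.2], 1], [[0, 0, 0], [0, 25, -16.2], 1]]}}

```text
clock: 11.42
position: [555.1, -112.3, 137.1]
tcp_rot: [-57.1, 0.1, -71.8]
wrist_force: [0.6, 1.0, -1.6]
gripper_width: 0.168
```

```bash
cat >> h.py <<'E'
def rep():
    err(); Rg,O=gaugeT(); F=manip.get_state()["wrist_force"]; print("gauge x,s,z",(O@EX-568.3).round(2),(O@EY).round(2),O[2].round(2),"F x,s,z",(F@EX).round(2),(F@EY).round(2),F[2].round(2))
E
python3 - <<'E'
from h import *
apply([0,0,0],[0,25,-16.2]);rep()
E
```

```text
t 11.42 pos [ 555.11 -112.27  137.08] perr [-0.23  0.07 -1.34] rerr [-0.06  0.14  0.07] F [ 0.58  0.95 -1.61] q [-25.6  11.7 110.4  36.9  39.   20.9] w 0.168
gauge x,s,z -40.19 -280.49 52.82 F x,s,z 0.85 0.72 -1.61
```

Emit:
{"name": "step_arm", "arguments": {"moves": [[[0, 0, 0], [0, 4, -2.6], 1], [[0, 0, 0], [0, 8, -5.2], 1], [[0, 0, 0], [0, 11.8, -7.7], 1], [[0, 0, 0], [0, 11.8, -7.7], 1]]}}

```text
clock: 11.75
position: [555.2, -112.5, 123.3]
tcp_rot: [-57.0, 0.1, -71.8]
wrist_force: [-1.1, 1.8, -3.0]
gripper_width: 0.168
```

Run:
```python
from h import *
apply([0,0,0],[0,11.8,-7.7]);rep()
```

```text
t 11.75 pos [ 555.24 -112.49  123.29] perr [-0.07 -0.15 -1.05] rerr [-0.05  0.11  0.03] F [-1.13  1.84 -3.03] q [-25.6  13.  111.   38.4  37.4  19. ] w 0.168
gauge x,s,z -40.12 -280.82 39.03 F x,s,z -0.49 2.1 -3.03
```

Emit:
{"name": "step_arm", "arguments": {"moves": [[[0, 0, 0], [1, 0, 0], 1], [[0, 0, 0], [2, 0, 0], 1], [[0, 0, 0], [3, 0, 0], 1], [[0, 0, 0], [4, 0, 0], 1], [[0, 0, 0], [5, 0, 0], 1], [[0, 0, 0], [6, 0, 0], 1], [[0, 0, 0], [7, 0, 0], 1], [[0, 0, 0], [8, 0, 0], 1], [[0, 0, 0], [9, 0, 0], 1], [[0, 0, 0], [10, 0, 0], 1]]}}

```text
clock: 12.58
position: [558.8, -122.2, 124.5]
tcp_rot: [-57.0, 0.0, -71.8]
wrist_force: [-2.9, 3.2, -2.8]
gripper_width: 0.165
```

Run:
```python
from h import *
apply([0,0,0],[10,0,0]);rep()
p=manip.get_image("wrist"); cv2.imwrite("pics/w6.png",p["image"][:,:,::-1]); rep()
```

```text
t 12.58 pos [ 558.75 -122.24  124.47] perr [ 0.3  -0.39  0.13] rerr [ 0.01  0.09 -0.01] F [-2.89  3.16 -2.78] q [-26.6  13.6 110.   38.4  38.1  18.3] w 0.165
gauge x,s,z -39.75 -291.23 40.25 F x,s,z -1.75 3.91 -2.78
t 12.63 pos [ 558.83 -122.38  124.51] perr [ 0.37 -0.54  0.17] rerr [ 0.02  0.09 -0.02] F [-1.65  2.46 -2.85] q [-26.6  13.6 110.   38.4  38.1  18.3] w 0.17
gauge x,s,z -39.72 -291.41 40.29 F x,s,z -0.8 2.86 -2.85
```

View pics/w6.png

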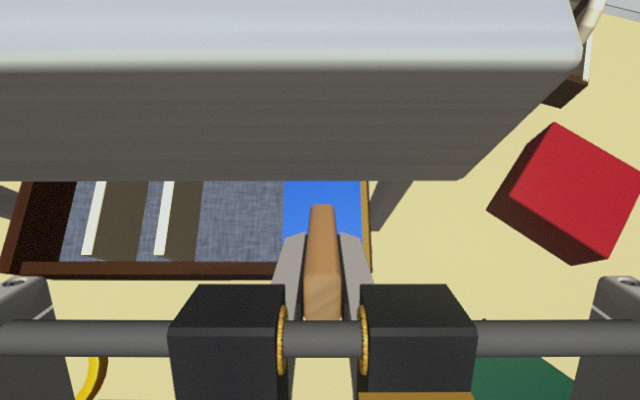

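Emit:
{"name": "step_arm", "arguments": {"moves": [[[0, 0, 0], [0.5, 0, 0], 1], [[0, 0, 0], [1.0, 0, 0], 1], [[0, 0, 0], [1.5, 0, 0], 1]]}}

```text
clock: 12.88
position: [559.2, -123.4, 124.5]
tcp_rot: [-57.0, 0.1, -71.8]
wrist_force: [-4.7, 5.5, -1.0]
gripper_width: 0.167
```

Emit:
{"name": "step_arm", "arguments": {"moves": [[[0, 0, 0], [0.3, 0, 0], 1], [[0, 0, 0], [0.6, 0, 0], 1]]}}

```text
clock: 13.05
position: [559.2, -123.5, 124.4]
tcp_rot: [-57.0, 0.1, -71.8]
wrist_force: [-5.2, 8.3, 0.5]
gripper_width: 0.167
```

Run:
```python
from h import *
apply([0,0,0],[2.1,0,0]);rep()
```

```text
t 13.05 pos [ 559.2  -123.5   124.42] perr [0.09 0.33 0.08] rerr [0.   0.1  0.08] F [-5.19  8.33  0.5 ] q [-26.7  13.8 109.8  38.5  38.3  18.1] w 0.167
gauge x,s,z -39.73 -292.43 40.19 F x,s,z -2.32 9.54 0.5
```

Emit:
{"name": "step_arm", "arguments": {"moves": [[[0, 0, 0], [0.5, 0, 0], 1], [[0, 0, 0], [0.8, 0, 0], 1], [[0, 0, 0], [0.8, 0, 0], 1]]}}

```text
clock: 13.3
position: [559.3, -123.7, 124.4]
tcp_rot: [-57.0, 0.2, -71.7]
wrist_force: [-6.2, 9.1, 1.4]
gripper_width: 0.166
```

Run:
```python
from h import *
apply([0,0,0],[0.8,0,0]);rep()
```

```text
t 13.3 pos [ 559.27 -123.66  124.37] perr [-0.09  0.94  0.04] rerr [-0.01  0.1   0.17] F [-6.15  9.08  1.38] q [-26.8  13.8 109.8  38.5  38.5  18.1] w 0.166
gauge x,s,z -39.73 -292.46 40.14 F x,s,z -2.99 10.55 1.38
```

Emit:
{"name": "step_arm", "arguments": {"moves": [[[0, 0, 0], [-1, 0, 0], 1], [[0, 0, 0], [-2.2, 0, 0], 1], [[0, 0, 0], [-2.2, -4, 2.6], 1], [[0, 0, 0], [-2.2, -12, 7.8], 1], [[0, 0, 0], [-2.2, -20, 13], 1], [[0, 0, 0], [-2.2, -28, 18.2], 1], [[0, 0, 0], [-2.2, -36, 23.4], 1], [[0, 0, 0], [-2.2, -38, 24.7], 1], [[0, 0, 0], [-2.2, -38, 24.7], 1]]}}

```text
clock: 14.05
position: [559.3, -123.1, 171.1]
tcp_rot: [-56.9, -0.0, -71.8]
wrist_force: [-0.2, 0.1, -1.5]
gripper_width: 0.172
```

Run:
```python
from h import *
apply([0,0,0],[-2.2,-38,24.7]);rep()
print(rel(*gpose(-40,-190,85)))
```

```text
t 14.05 pos [ 559.32 -123.06  171.08] perr [ 0.64 -0.56  1.42] rerr [ 0.1   0.05 -0.08] F [-0.22  0.07 -1.48] q [-26.6   9.7 107.6  34.2  43.2  23.9] w 0.172
gauge x,s,z -39.34 -292.32 86.92 F x,s,z -0.19 0.14 -1.48
([-0.0001, 0.0002, 0.0], [-101.5, 0.3, -0.3])
```

Emit:
{"name": "step_arm", "arguments": {"moves": [[[0, 0, 0], [-20, 0, 0], 1], [[0, 0, 0], [-45, 0, 0], 1], [[0, 0, 0], [-70, 0, 0], 1], [[0, 0, 0], [-90, 0, 0], 1], [[0, 0, 0], [-101.5, 0.3, -0.3], 1], [[0, 0, 0], [-101.5, 0.3, -0.3], 1], [[0, 0, 0], [-101.5, 0.3, -0.3], 1]]}}

```text
clock: 14.63
position: [527.2, -26.2, 169.3]
tcp_rot: [-57.0, 0.0, -71.7]
wrist_force: [-0.2, -0.1, -1.3]
gripper_width: 0.167
```

```bash
cat >> h.py <<'E'
def div(p,rows,lo,hi,thr=150):
    im=p["image"].astype(int)
    for row in rows:
        c=np.nonzero((im[row,lo:hi].min(1)>thr))[0]+lo
        if not len(c): continue
        sp=[q for q in np.split(c,np.nonzero(np.diff(c)>2)[0]+1) if 2<len(q)<22]
        P=[onplane(p,[[q[0]-.5,row],[q[-1]+.5,row]],75.) for q in sp]
        print(row,[(q[0],q[-1]) for q in sp],[(round(float(v[0]@EX)-568.3,1),round(float(v[0]@EY),1),round(float(v[1]@EY),1)) for v in P])
E
python3 - <<'E'
from h import *
apply([0,0,0],[-101.5,.3,-.3]);rep()
p=manip.get_image("wrist"); np.savez("pics/w7.npz",**{k:p[k] for k in("image","range_z","intrinsics","dist","rvec","tvec")})
cv2.imwrite("pics/w7.png",p["image"][:,:,::-1]); div(p,(220,230,240,250),60,520)
E
```

```text
t 14.63 pos [527.17 -26.17 169.34] perr [ 0.4  -0.03  0.11] rerr [0.01 0.04 0.02] F [-0.17 -0.11 -1.28] q [-15.9   2.4 116.   30.4  37.4  35.4] w 0.167
gauge x,s,z -39.62 -190.08 85.12 F x,s,z -0.19 -0.05 -1.28
220 [(np.int64(242), np.int64(249)), (np.int64(422), np.int64(429))] [(-35.4, -121.8, -128.7), (-35.4, -276.3, -283.1)]
230 [(np.int64(241), np.int64(248)), (np.int64(423), np.int64(430))] [(-44.1, -121.6, -128.4), (-44.1, -276.3, -283.2)]
240 [(np.int64(240), np.int64(247)), (np.int64(424), np.int64(431))] [(-52.8, -121.4, -128.1), (-52.8, -276.4, -283.2)]
250 [(np.int64(240), np.int64(247)), (np.int64(425), np.int64(432))] [(-61.2, -122.0, -128.7), (-61.2, -276.5, -283.2)]
```

View pics/w7.png

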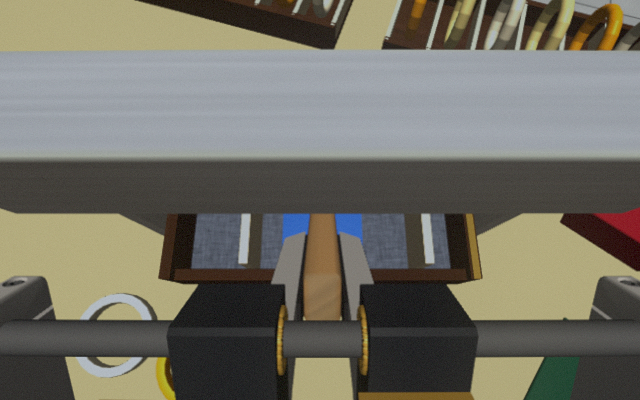

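Emit:
{"name": "step_arm", "arguments": {"moves": [[[0, 0, 0], [0.3, 6, -3.9], 1], [[0, 0, 0], [0.3, 12, -7.8], 1], [[0, 0, 0], [0.3, 18, -11.7], 1], [[0, 0, 0], [0.3, 24, -15.6], 1], [[0, 0, 0], [0.3, 29, -18.8], 1], [[0, 0, 0], [0.3, 34, -22.1], 1], [[0, 0, 0], [0.3, 38.5, -25], 1], [[0, 0, 0], [0.3, 38.5, -25], 1]]}}

```text
clock: 15.35
position: [526.8, -26.5, 122.1]
tcp_rot: [-57.1, 0.1, -71.8]
wrist_force: [-1.2, 2.7, -2.4]
gripper_width: 0.169
```

Run:
```python
from h import *
apply([0,0,0],[.3,38.5,-25]);rep()
```

```text
t 15.35 pos [526.75 -26.5  122.07] perr [-0.12 -0.07 -1.26] rerr [-0.08  0.11  0.04] F [-1.2   2.69 -2.36] q [-16.    7.  118.5  35.9  31.5  28.6] w 0.169
gauge x,s,z -40.27 -190.21 37.79 F x,s,z -0.29 2.93 -2.36
```

Emit:
{"name": "step_arm", "arguments": {"moves": [[[0, 0, 0], [3, 0, 0], 1], [[0, 0, 0], [7, 0, 0], 1], [[0, 0, 0], [12, 0, 0], 1], [[0, 0, 0], [17, 0, 0], 1], [[0, 0, 0], [22, 0, 0], 1], [[0, 0, 0], [27, 0, 0], 1], [[0, 0, 0], [32, 0, 0], 1], [[0, 0, 0], [37, 0, 0], 1], [[0, 0, 0], [42, 0, 0], 1], [[0, 0, 0], [47, 0, 0], 1], [[0, 0, 0], [51, 0, 0], 1], [[0, 0, 0], [54, 0, 0], 1]]}}

```text
clock: 16.35
position: [544.3, -78.5, 123.5]
tcp_rot: [-57.0, 0.0, -71.8]
wrist_force: [-4.6, 3.3, -0.6]
gripper_width: 0.168
```

Run:
```python
from h import *
apply([0,0,0],[54,0,0]);rep()
p=manip.get_image("wrist"); np.savez("pics/w8.npz",**{k:p[k] for k in("image","range_z","intrinsics","dist","rvec","tvec")})
cv2.imwrite("pics/w8.png",p["image"][:,:,::-1]); div(p,(190,200,210,220,230,240,250),60,520); rep()
```

```text
t 16.35 pos [544.33 -78.51 123.52] perr [ 0.52 -0.8   0.19] rerr [ 0.02  0.1  -0.02] F [-4.6   3.33 -0.61] q [-22.1  10.4 114.2  37.9  35.1  22.1] w 0.168
gauge x,s,z -39.73 -245.21 39.3 F x,s,z -3.33 4.6 -0.61
190 [(np.int64(71), np.int64(73)), (np.int64(155), np.int64(164)), (np.int64(363), np.int64(373)), (np.int64(428), np.int64(430))] [(-24.4, -58.6, -60.9), (-24.5, -121.7, -129.1), (-24.7, -276.0, -284.1), (-24.7, -324.2, -326.4)]
200 [(np.int64(153), np.int64(162)), (np.int64(364), np.int64(373))] [(-32.3, -121.4, -128.7), (-32.4, -276.4, -283.8)]
210 [(np.int64(152), np.int64(161)), (np.int64(364), np.int64(374))] [(-39.9, -121.8, -129.1), (-40.1, -276.1, -284.1)]
220 [(np.int64(60), np.int64(63)), (np.int64(150), np.int64(159)), (np.int64(364), np.int64(374))] [(-47.4, -55.8, -58.7), (-47.5, -121.5, -128.7), (-47.6, -275.8, -283.8)]
230 [(np.int64(60), np.int64(64)), (np.int64(148), np.int64(158)), (np.int64(365), np.int64(375))] [(-54.9, -57.5, -61.2), (-54.8, -121.2, -129.1), (-55.0, -276.3, -284.1)]
240 [(np.int64(147), np.int64(157)), (np.int64(285), np.int64(303)), (np.int64(342), np.int64(359)), (np.int64(365), np.int64(375))] [(-62.1, -121.6, -129.4), (-62.1, -219.5, -232.9), (-62.2, -259.7, -272.5), (-62.2, -276.0, -283.8)]
250 [(np.int64(145), np.int64(155)), (np.int64(282), np.int64(301)), (np.int64(343), np.int64(362)), (np.int64(366), np.int64(376))] [(-69.2, -121.3, -129.0), (-69.2, -217.6, -231.6), (-69.3, -260.3, -274.3), (-69.3, -276.4, -284.1)]
t 16.4 pos [544.51 -78.79 123.59] perr [ 0.7  -1.08  0.26] rerr [ 0.03  0.1  -0.04] F [-1.81  1.67 -2.08] q [-22.1  10.4 114.2  37.9  35.1  22.1] w 0.165
gauge x,s,z -39.63 -245.56 39.38 F x,s,z -1.2 2.15 -2.08
```

View pics/w8.png

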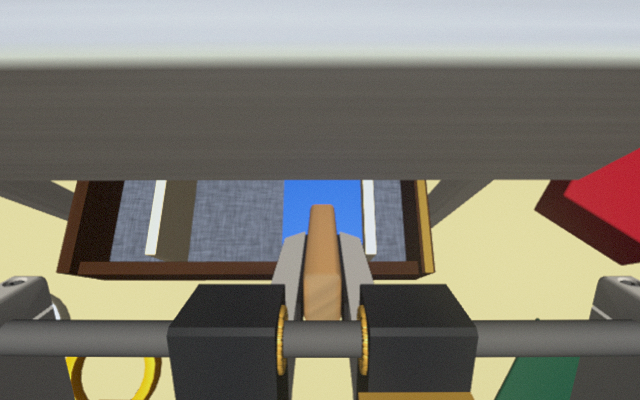

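Emit:
{"name": "step_arm", "arguments": {"moves": [[[0, 0, 0], [0.7, 0, 0], 1], [[0, 0, 0], [1.4, 0, 0], 1], [[0, 0, 0], [2.1, 0, 0], 1], [[0, 0, 0], [2.5, 0, 0], 1], [[0, 0, 0], [2.5, 0, 0], 1]]}}

```text
clock: 16.82
position: [545.0, -80.3, 123.6]
tcp_rot: [-57.0, 0.0, -71.8]
wrist_force: [-1.6, 3.2, -2.5]
gripper_width: 0.173
```

Run:
```python
from h import *
apply([0,0,0],[2.5,0,0]);rep()
p=manip.get_image("wrist"); np.savez("pics/w9.npz",**{k:p[k] for k in("image","range_z","intrinsics","dist","rvec","tvec")})
div(p,(190,200,210,220,230,240,250),340,420); rep()
cv2.imwrite("pics/w9.png",cv2.resize(p["image"][170:270,270:450],None,fx=4.4,fy=4.4,interpolation=cv2.INTER_CUBIC)[:,:,::-1])
```

```text
t 16.82 pos [545.02 -80.33 123.6 ] perr [ 0.43 -0.24  0.27] rerr [ 0.03  0.09 -0.02] F [-1.58  3.2  -2.46] q [-22.3  10.5 114.1  37.9  35.2  21.9] w 0.173
gauge x,s,z -39.62 -247.14 39.39 F x,s,z -0.5 3.53 -2.46
190 [(np.int64(360), np.int64(370))] [(-24.5, -275.7, -283.8)]
200 [(np.int64(361), np.int64(371))] [(-32.3, -276.1, -284.2)]
210 [(np.int64(361), np.int64(371))] [(-40.0, -275.9, -283.9)]
220 [(np.int64(361), np.int64(372))] [(-47.5, -275.6, -284.3)]
230 [(np.int64(362), np.int64(372))] [(-54.8, -276.1, -283.9)]
240 [(np.int64(342), np.int64(359)), (np.int64(362), np.int64(373))] [(-62.1, -261.7, -274.4), (-62.1, -275.8, -284.3)]
250 [] []
t 16.87 pos [545.02 -80.29 123.59] perr [ 0.43 -0.21  0.25] rerr [ 0.03  0.09 -0.01] F [-0.79  3.94 -1.57] q [-22.3  10.5 114.1  37.9  35.2  21.9] w 0.17
gauge x,s,z -39.62 -247.11 39.38 F x,s,z 0.48 3.99 -1.57
```

View pics/w9.png

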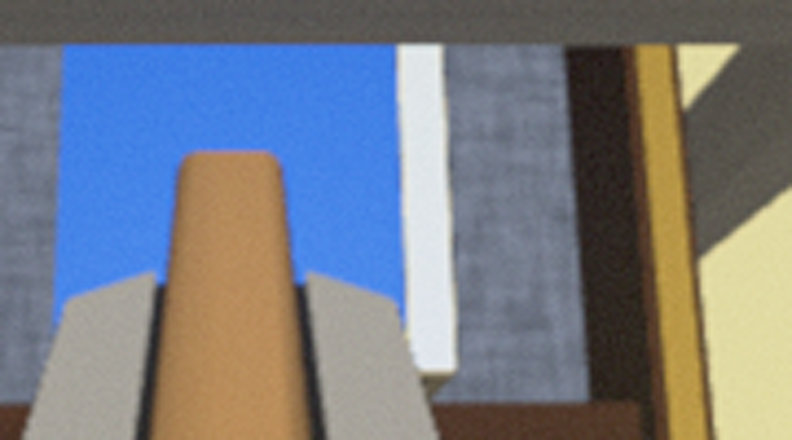

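Emit:
{"name": "step_arm", "arguments": {"moves": [[[0, 0, 0], [0.4, 0, 0], 1], [[0, 0, 0], [0.8, 0, 0], 1], [[0, 0, 0], [1.2, 0, 0], 1], [[0, 0, 0], [1.2, 0, 0], 1]]}}

```text
clock: 17.2
position: [545.4, -81.5, 123.6]
tcp_rot: [-57.0, 0.0, -71.8]
wrist_force: [-1.1, 3.1, -1.2]
gripper_width: 0.169
```

Run:
```python
from h import *
apply([0,0,0],[1.2,0,0]);rep()
```

```text
t 17.2 pos [545.41 -81.52 123.58] perr [ 0.44 -0.3   0.24] rerr [ 0.03  0.09 -0.02] F [-1.09  3.06 -1.2 ] q [-22.4  10.6 114.   37.9  35.3  21.8] w 0.169
gauge x,s,z -39.64 -248.4 39.36 F x,s,z -0.08 3.25 -1.2
```

Emit:
{"name": "step_arm", "arguments": {"moves": [[[0, 0, 0], [0.3, 0, 0], 1], [[0, 0, 0], [0.5, 0, 0], 1]]}}

```text
clock: 17.37
position: [545.5, -82.0, 123.5]
tcp_rot: [-57.0, 0.0, -71.8]
wrist_force: [-0.6, 4.8, -0.8]
gripper_width: 0.169
```

Run:
```python
from h import *
apply([0,0,0],[0.5,0,0]);rep()
```

```text
t 17.37 pos [545.52 -81.97 123.54] perr [ 0.4  -0.28  0.2 ] rerr [ 0.02  0.09 -0.01] F [-0.56  4.77 -0.82] q [-22.5  10.7 113.9  38.   35.3  21.8] w 0.169
gauge x,s,z -39.68 -248.85 39.32 F x,s,z 0.97 4.7 -0.82
```

Emit:
{"name": "step_arm", "arguments": {"moves": [[[0, 0, 0], [0.3, 0, 0], 1], [[0, 0, 0], [0.3, 0, 0], 1]]}}

```text
clock: 17.53
position: [545.6, -82.3, 123.5]
tcp_rot: [-57.0, 0.0, -71.8]
wrist_force: [-1.0, 3.7, -1.2]
gripper_width: 0.169
```

Run:
```python
from h import *
apply([0,0,0],[0.3,0,0]);rep()
```

```text
t 17.53 pos [545.63 -82.3  123.53] perr [ 0.41 -0.31  0.2 ] rerr [ 0.02  0.09 -0.02] F [-0.98  3.69 -1.18] q [-22.5  10.7 113.9  38.   35.3  21.7] w 0.169
gauge x,s,z -39.68 -249.2 39.32 F x,s,z 0.23 3.81 -1.18
```

Emit:
{"name": "step_arm", "arguments": {"moves": [[[0, 0, 0], [0.2, 0, 0], 1], [[0, 0, 0], [0.2, 0, 0], 1]]}}

```text
clock: 17.7
position: [545.7, -82.5, 123.5]
tcp_rot: [-57.0, 0.0, -71.8]
wrist_force: [-0.9, 4.1, -0.9]
gripper_width: 0.171
```

Run:
```python
from h import *
apply([0,0,0],[0.2,0,0]);rep()
```

```text
t 17.7 pos [545.68 -82.47 123.54] perr [ 0.4 -0.3  0.2] rerr [ 0.02  0.1  -0.01] F [-0.92  4.15 -0.89] q [-22.5  10.7 113.9  38.   35.4  21.7] w 0.171
gauge x,s,z -39.68 -249.38 39.32 F x,s,z 0.43 4.22 -0.89
```

Emit:
{"name": "step_arm", "arguments": {"moves": [[[0, 0, 0], [0.2, 0, 0], 1], [[0, 0, 0], [0.2, 0, 0], 1]]}}

```text
clock: 17.87
position: [545.7, -82.5, 123.5]
tcp_rot: [-57.0, 0.0, -71.8]
wrist_force: [-1.7, 4.5, -0.4]
gripper_width: 0.166
```

Run:
```python
from h import *
apply([0,0,0],[0.2,0,0]);rep()
p=manip.get_image("wrist"); np.savez("pics/w10.npz",**{k:p[k] for k in("image","range_z","intrinsics","dist","rvec","tvec")})
div(p,(190,200,210,220,230),340,420)
```

```text
t 17.87 pos [545.71 -82.55 123.54] perr [ 0.36 -0.19  0.21] rerr [0.02 0.09 0.  ] F [-1.69  4.45 -0.38] q [-22.5  10.7 113.9  38.   35.4  21.7] w 0.166
gauge x,s,z -39.68 -249.44 39.33 F x,s,z -0.21 4.76 -0.38
190 [(np.int64(360), np.int64(367))] [(-24.6, -278.0, -283.9)]
200 [(np.int64(361), np.int64(368))] [(-32.4, -278.5, -284.3)]
210 [(np.int64(361), np.int64(368))] [(-40.0, -278.2, -284.0)]
220 [(np.int64(361), np.int64(369))] [(-47.6, -277.9, -284.4)]
230 [(np.int64(362), np.int64(369))] [(-54.9, -278.4, -284.1)]
```

Emit:
{"name": "step_arm", "arguments": {"moves": [[[0, 0, 0], [0.2, 0, 0], 1], [[0, 0, 0], [0.2, 0, 0], 1]]}}

```text
clock: 18.08
position: [545.7, -82.6, 123.5]
tcp_rot: [-57.0, 0.1, -71.8]
wrist_force: [-1.1, 5.5, 1.3]
gripper_width: 0.168
```

Run:
```python
from h import *
apply([0,0,0],[0.2,0,0]);rep()
```

```text
t 18.08 pos [545.72 -82.61 123.54] perr [ 0.31 -0.06  0.2 ] rerr [0.02 0.09 0.02] F [-1.15  5.51  1.33] q [-22.6  10.7 113.9  38.   35.4  21.7] w 0.168
gauge x,s,z -39.7 -249.48 39.32 F x,s,z 0.64 5.6 1.33
```

Emit:
{"name": "step_arm", "arguments": {"moves": [[[0, 0, 0], [0.2, 0, 0], 1], [[0, 0, 0], [0.2, 0, 0], 1]]}}

```text
clock: 18.25
position: [545.7, -82.6, 123.5]
tcp_rot: [-57.0, 0.1, -71.8]
wrist_force: [-2.7, 7.0, 0.7]
gripper_width: 0.172
```

Run:
```python
from h import *
apply([0,0,0],[0.2,0,0]);rep()
```

```text
t 18.25 pos [545.73 -82.65 123.52] perr [0.26 0.09 0.19] rerr [0.01 0.1  0.04] F [-2.65  6.95  0.68] q [-22.6  10.7 113.8  38.   35.4  21.7] w 0.172
gauge x,s,z -39.7 -249.48 39.3 F x,s,z -0.34 7.43 0.68
```

Emit:
{"name": "step_arm", "arguments": {"moves": [[[0, 0, 0], [-0.8, 0, 0], 1], [[0, 0, 0], [-1.9, 0, 0], 1], [[0, 0, 0], [-1.9, -4, 2.6], 1], [[0, 0, 0], [-1.9, -12, 7.8], 1], [[0, 0, 0], [-1.9, -20, 13], 1], [[0, 0, 0], [-1.9, -28, 18.2], 1], [[0, 0, 0], [-1.9, -36, 23.4], 1], [[0, 0, 0], [-1.9, -38, 24.7], 1], [[0, 0, 0], [-1.9, -38, 24.7], 1]]}}

```text
clock: 19.0
position: [545.6, -81.4, 170.1]
tcp_rot: [-56.9, -0.0, -71.8]
wrist_force: [0.1, -0.4, -1.8]
gripper_width: 0.167
```

Run:
```python
from h import *
apply([0,0,0],[-1.9,-38,24.7]);rep()
print(rel(*gpose(-40,-138.6,85)))
```

```text
t 19.0 pos [545.58 -81.41 170.05] perr [ 0.69 -0.48  1.39] rerr [ 0.1   0.06 -0.07] F [ 0.14 -0.42 -1.82] q [-22.4   6.4 111.6  33.1  40.6  28. ] w 0.167
gauge x,s,z -39.33 -248.44 85.88 F x,s,z 0.0 -0.45 -1.82
([-0.0001, 0.0002, 0.0], [-109.1, -0.5, 0.3])
```

Emit:
{"name": "step_arm", "arguments": {"moves": [[[0, 0, 0], [-20, 0, 0], 1], [[0, 0, 0], [-45, 0, 0], 1], [[0, 0, 0], [-70, 0, 0], 1], [[0, 0, 0], [-92, 0, 0], 1], [[0, 0, 0], [-105, 0, 0], 1], [[0, 0, 0], [-109.1, -0.5, 0.3], 1], [[0, 0, 0], [-109.1, -0.5, 0.3], 1], [[0, 0, 0], [-109.1, -0.5, 0.3], 1]]}}

```text
clock: 19.67
position: [511.3, 22.1, 169.4]
tcp_rot: [-57.0, 0.0, -71.8]
wrist_force: [-0.6, 0.9, -0.9]
gripper_width: 0.168
```

Run:
```python
from h import *
apply([0,0,0],[-109.1,-.5,.3]);rep()
p=manip.get_image("wrist"); np.savez("pics/w11.npz",**{k:p[k] for k in("image","range_z","intrinsics","dist","rvec","tvec")})
cv2.imwrite("pics/w11.png",p["image"][:,:,::-1]); div(p,(220,230,240,250),60,620)
```

```text
t 19.67 pos [511.34  22.08 169.43] perr [ 0.69 -0.58  0.2 ] rerr [ 0.01  0.08 -0.01] F [-0.61  0.94 -0.91] q [ -9.4  -0.5 118.9  26.5  34.5  44.1] w 0.168
gauge x,s,z -39.53 -139.33 85.21 F x,s,z -0.28 1.08 -0.91
220 [(np.int64(431), np.int64(438)), (np.int64(481), np.int64(488))] [(-35.3, -233.3, -240.2), (-35.4, -276.4, -283.3)]
230 [(np.int64(432), np.int64(439)), (np.int64(482), np.int64(489))] [(-44.1, -233.3, -240.1), (-44.2, -276.0, -282.9)]
240 [(np.int64(433), np.int64(440)), (np.int64(484), np.int64(491))] [(-52.7, -233.3, -240.0), (-52.8, -276.5, -283.2)]
250 [(np.int64(434), np.int64(441)), (np.int64(485), np.int64(493))] [(-61.2, -233.3, -240.0), (-61.3, -276.1, -283.6)]
```

View pics/w11.png

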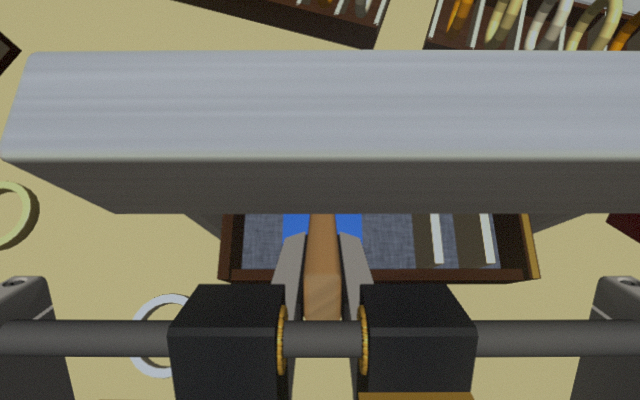

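Emit:
{"name": "step_arm", "arguments": {"moves": [[[0, 0, 0], [-0.7, 6, -3.9], 1], [[0, 0, 0], [-0.7, 12, -7.8], 1], [[0, 0, 0], [-0.7, 18, -11.7], 1], [[0, 0, 0], [-0.7, 24, -15.6], 1], [[0, 0, 0], [-0.7, 29, -18.8], 1], [[0, 0, 0], [-0.7, 34, -22.1], 1], [[0, 0, 0], [-0.7, 38, -24.7], 1], [[0, 0, 0], [-0.7, 38, -24.7], 1]]}}

```text
clock: 20.38
position: [510.4, 23.2, 122.8]
tcp_rot: [-57.1, 0.1, -71.8]
wrist_force: [-0.4, 1.7, -2.4]
gripper_width: 0.165
```

Run:
```python
from h import *
apply([0,0,0],[-.7,38,-24.7]);rep()
```

```text
t 20.38 pos [510.43  23.21 122.83] perr [ 0.01 -0.11 -1.07] rerr [-0.08  0.1   0.03] F [-0.4   1.71 -2.36] q [ -9.2   4.1 121.6  32.1  28.2  37.6] w 0.165
gauge x,s,z -40.18 -137.9 38.55 F x,s,z 0.16 1.74 -2.36
```

Emit:
{"name": "step_arm", "arguments": {"moves": [[[0, 0, 0], [3, 0, 0], 1], [[0, 0, 0], [7, 0, 0], 1], [[0, 0, 0], [13, 0, 0], 1], [[0, 0, 0], [19, 0, 0], 1], [[0, 0, 0], [25, 0, 0], 1], [[0, 0, 0], [31, 0, 0], 1], [[0, 0, 0], [37, 0, 0], 1], [[0, 0, 0], [43, 0, 0], 1], [[0, 0, 0], [49, 0, 0], 1], [[0, 0, 0], [55, 0, 0], 1], [[0, 0, 0], [60, 0, 0], 1], [[0, 0, 0], [63, 0, 0], 1]]}}

```text
clock: 21.38
position: [530.8, -37.4, 124.1]
tcp_rot: [-57.0, 0.0, -71.8]
wrist_force: [-2.5, 2.9, -1.1]
gripper_width: 0.169
```

Emit:
{"name": "step_arm", "arguments": {"moves": [[[0, 0, 0], [0, 0, 0], 1], [[0, 0, 0], [0, 0, 0], 1]]}}

```text
clock: 21.55
position: [531.2, -37.4, 124.6]
tcp_rot: [-56.9, -0.0, -71.9]
wrist_force: [0.1, 0.2, -1.2]
gripper_width: 0.169
```

Run:
```python
from h import *
apply([0,0,0],[63,0,0]);rep()
p=manip.get_image("wrist"); np.savez("pics/w12.npz",**{k:p[k] for k in("image","range_z","intrinsics","dist","rvec","tvec")})
div(p,(190,200,210,220,230),340,480)
```

```text
t 21.55 pos [531.2  -37.38 124.59] perr [ 1.02 -0.88  0.68] rerr [ 0.09  0.11 -0.11] F [ 0.12  0.19 -1.2 ] q [-17.3   7.4 117.6  36.3  32.2  27.4] w 0.169
gauge x,s,z -39.2 -202.18 40.42 F x,s,z 0.18 0.14 -1.2
190 [(np.int64(363), np.int64(373)), (np.int64(420), np.int64(430))] [(-23.8, -233.1, -241.3), (-23.9, -275.6, -283.8)]
200 [(np.int64(363), np.int64(373)), (np.int64(421), np.int64(431))] [(-31.6, -232.8, -240.9), (-31.7, -275.6, -283.7)]
210 [(np.int64(364), np.int64(374)), (np.int64(422), np.int64(432))] [(-39.3, -233.2, -241.2), (-39.4, -275.6, -283.7)]
220 [(np.int64(364), np.int64(374)), (np.int64(423), np.int64(434))] [(-46.9, -232.9, -240.9), (-47.0, -275.6, -284.4)]
230 [(np.int64(365), np.int64(375)), (np.int64(424), np.int64(435))] [(-54.3, -233.3, -241.2), (-54.4, -275.7, -284.3)]
```

Emit:
{"name": "step_arm", "arguments": {"moves": [[[0, 0, 0], [0.6, 0, 0], 1], [[0, 0, 0], [1.2, 0, 0], 1], [[0, 0, 0], [1.8, 0, 0], 1], [[0, 0, 0], [2.4, 0, 0], 1], [[0, 0, 0], [2.8, 0, 0], 1], [[0, 0, 0], [3.1, 0, 0], 1], [[0, 0, 0], [3.1, 0, 0], 1]]}}

```text
clock: 22.18
position: [531.6, -39.6, 124.1]
tcp_rot: [-57.0, 0.0, -71.8]
wrist_force: [0.6, 3.9, -0.2]
gripper_width: 0.168
```

Run:
```python
from h import *
apply([0,0,0],[3.1,0,0]);rep()
```

```text
t 22.18 pos [531.59 -39.64 124.14] perr [ 0.44 -0.19  0.23] rerr [ 0.02  0.09 -0.  ] F [ 0.59  3.92 -0.2 ] q [-17.6   7.6 117.4  36.4  32.5  26.9] w 0.168
gauge x,s,z -39.63 -204.28 39.93 F x,s,z 1.79 3.54 -0.2
```

Emit:
{"name": "step_arm", "arguments": {"moves": [[[0, 0, 0], [0.2, 0, 0], 1], [[0, 0, 0], [0.5, 0, 0], 1], [[0, 0, 0], [0.5, 0, 0], 1]]}}

```text
clock: 22.43
position: [531.7, -40.2, 124.1]
tcp_rot: [-57.0, 0.0, -71.8]
wrist_force: [-0.2, 4.5, 0.3]
gripper_width: 0.166
```

Run:
```python
from h import *
apply([0,0,0],[0.5,0,0]);rep()
```

```text
t 22.43 pos [531.71 -40.16 124.07] perr [ 0.4  -0.24  0.16] rerr [ 0.01  0.09 -0.01] F [-0.16  4.53  0.34] q [-17.7   7.7 117.4  36.5  32.5  26.9] w 0.166
gauge x,s,z -39.7 -204.82 39.85 F x,s,z 1.27 4.35 0.34
```

Emit:
{"name": "step_arm", "arguments": {"moves": [[[0, 0, 0], [0.4, 0, 0], 1], [[0, 0, 0], [0.8, 0, 0], 1], [[0, 0, 0], [1.2, 0, 0], 1], [[0, 0, 0], [1.2, 0, 0], 1]]}}

```text
clock: 22.77
position: [532.1, -41.4, 124.1]
tcp_rot: [-57.0, 0.0, -71.8]
wrist_force: [0.3, 3.8, 0.4]
gripper_width: 0.163
```

Run:
```python
from h import *
apply([0,0,0],[1.2,0,0]);rep()
```

```text
t 22.77 pos [532.1  -41.39 124.07] perr [ 0.42 -0.33  0.16] rerr [ 0.01  0.1  -0.01] F [0.28 3.83 0.45] q [-17.8   7.8 117.3  36.5  32.6  26.7] w 0.163
gauge x,s,z -39.71 -206.11 39.85 F x,s,z 1.47 3.55 0.45
```

Emit:
{"name": "step_arm", "arguments": {"moves": [[[0, 0, 0], [0.2, 0, 0], 1], [[0, 0, 0], [0.3, 0, 0], 1]]}}

```text
clock: 22.93
position: [532.2, -41.6, 124.1]
tcp_rot: [-57.0, 0.0, -71.8]
wrist_force: [1.1, 4.1, -0.7]
gripper_width: 0.173
```

Run:
```python
from h import *
apply([0,0,0],[0.3,0,0]);rep()
```

```text
t 22.93 pos [532.16 -41.59 124.08] perr [ 0.38 -0.24  0.16] rerr [ 0.01  0.09 -0.01] F [ 1.1   4.05 -0.73] q [-17.8   7.8 117.3  36.5  32.6  26.7] w 0.173
gauge x,s,z -39.72 -206.31 39.85 F x,s,z 2.32 3.5 -0.73
```

Emit:
{"name": "step_arm", "arguments": {"moves": [[[0, 0, 0], [0.2, 0, 0], 1], [[0, 0, 0], [0.2, 0, 0], 1]]}}

```text
clock: 23.1
position: [532.2, -41.7, 124.0]
tcp_rot: [-57.0, 0.0, -71.8]
wrist_force: [0.9, 5.4, 0.3]
gripper_width: 0.168
```

Run:
```python
from h import *
apply([0,0,0],[0.2,0,0]);rep()
```

```text
t 23.1 pos [532.18 -41.72 124.05] perr [ 0.34 -0.18  0.13] rerr [0.01 0.09 0.  ] F [0.92 5.4  0.26] q [-17.9   7.8 117.3  36.5  32.7  26.7] w 0.168
gauge x,s,z -39.75 -206.42 39.82 F x,s,z 2.57 4.84 0.26
```

Emit:
{"name": "step_arm", "arguments": {"moves": [[[0, 0, 0], [0.2, 0, 0], 1], [[0, 0, 0], [0.2, 0, 0], 1]]}}

```text
clock: 23.27
position: [532.2, -41.8, 124.0]
tcp_rot: [-57.0, 0.1, -71.8]
wrist_force: [0.3, 5.7, 0.7]
gripper_width: 0.168
```

Run:
```python
from h import *
apply([0,0,0],[0.2,0,0]);rep()
```

```text
t 23.27 pos [532.19 -41.75 124.05] perr [ 0.29 -0.03  0.13] rerr [0.   0.09 0.03] F [0.32 5.73 0.67] q [-17.9   7.8 117.3  36.5  32.7  26.6] w 0.168
gauge x,s,z -39.75 -206.43 39.82 F x,s,z 2.1 5.34 0.67
```

Emit:
{"name": "step_arm", "arguments": {"moves": [[[0, 0, 0], [0.2, 0, 0], 1], [[0, 0, 0], [0.2, 0, 0], 1]]}}

```text
clock: 23.43
position: [532.2, -41.8, 124.1]
tcp_rot: [-57.0, 0.1, -71.8]
wrist_force: [-0.7, 6.8, 1.1]
gripper_width: 0.169
```

Run:
```python
from h import *
apply([0,0,0],[0.2,0,0]);rep()
```

```text
t 23.43 pos [532.24 -41.81 124.07] perr [0.27 0.11 0.16] rerr [0.01 0.09 0.04] F [-0.72  6.8   1.13] q [-17.9   7.8 117.3  36.6  32.7  26.6] w 0.169
gauge x,s,z -39.72 -206.47 39.85 F x,s,z 1.44 6.68 1.13
```

Emit:
{"name": "step_arm", "arguments": {"moves": [[[0, 0, 0], [-0.8, 0, 0], 1], [[0, 0, 0], [-1.9, 0, 0], 1], [[0, 0, 0], [-1.9, -4, 2.6], 1], [[0, 0, 0], [-1.9, -12, 7.8], 1], [[0, 0, 0], [-1.9, -20, 13], 1], [[0, 0, 0], [-1.9, -28, 18.2], 1], [[0, 0, 0], [-1.9, -36, 23.4], 1], [[0, 0, 0], [-1.9, -38, 24.7], 1], [[0, 0, 0], [-1.9, -38, 24.7], 1]]}}

```text
clock: 24.18
position: [532.1, -40.5, 170.5]
tcp_rot: [-56.9, -0.0, -71.8]
wrist_force: [-0.3, -0.5, -1.2]
gripper_width: 0.17
```

Run:
```python
from h import *
apply([0,0,0],[-1.9,-38,24.7]);rep()
print(rel(*gpose(-120,-207,86)),rel(*gpose(-160,-220,130)))
```

```text
t 24.18 pos [532.12 -40.53 170.51] perr [ 0.74 -0.42  1.28] rerr [ 0.1   0.06 -0.06] F [-0.3  -0.46 -1.21] q [-17.7   3.3 114.9  31.2  38.2  33.4] w 0.17
gauge x,s,z -39.3 -205.39 86.35 F x,s,z -0.43 -0.34 -1.21
([-0.0001, 0.0002, 0.0], [2.3, -44.4, -66.5]) ([-0.0001, 0.0002, 0.0], [15.3, -103.1, -76.1])
```

Emit:
{"name": "step_arm", "arguments": {"moves": [[[0, 0, 0], [0, -12, -18], 1], [[0, 0, 0], [1, -28, -42], 1], [[0, 0, 0], [2, -44, -66], 1], [[0, 0, 0], [8, -74, -71], 1], [[0, 0, 0], [15, -103, -76], 1], [[0, 0, 0], [15, -103, -76], 1], [[0, 0, 0], [15, -103, -76], 1]]}}

```text
clock: 24.77
position: [422.6, -92.8, 214.9]
tcp_rot: [-56.9, -0.1, -71.9]
wrist_force: [0.1, 0.2, -1.8]
gripper_width: 0.171
```

Run:
```python
from h import *
apply([0,0,0],[15,-103,-76]);rep()
p=manip.get_image("wrist"); np.savez("pics/w13.npz",**{k:p[k] for k in("image","range_z","intrinsics","dist","rvec","tvec")})
cv2.imwrite("pics/w13.png",p["image"][:,:,::-1]); div(p,(90,100,110,120,130,140),100,480)
```

```text
t 24.77 pos [422.63 -92.83 214.89] perr [ 0.34 -0.9   0.67] rerr [ 0.09  0.14 -0.15] F [ 0.05  0.23 -1.82] q [-32.8 -12.7 123.   32.4  52.1  22.8] w 0.171
gauge x,s,z -159.68 -220.84 130.72 F x,s,z 0.12 0.2 -1.82
90 [(np.int64(295), np.int64(299)), (np.int64(333), np.int64(337)), (np.int64(371), np.int64(375))] [(9.0, -191.1, -196.8), (8.9, -234.2, -239.8), (8.9, -277.3, -282.9)]
100 [(np.int64(295), np.int64(299)), (np.int64(333), np.int64(338)), (np.int64(371), np.int64(376))] [(-4.2, -191.4, -197.0), (-4.3, -234.0, -240.7), (-4.4, -276.6, -283.4)]
110 [(np.int64(294), np.int64(299)), (np.int64(333), np.int64(338)), (np.int64(372), np.int64(376))] [(-17.2, -190.6, -197.2), (-17.2, -233.8, -240.5), (-17.3, -277.1, -282.7)]
120 [(np.int64(294), np.int64(299)), (np.int64(333), np.int64(338)), (np.int64(372), np.int64(377))] [(-29.8, -190.9, -197.4), (-29.9, -233.7, -240.3), (-30.0, -276.5, -283.1)]
130 [(np.int64(294), np.int64(299)), (np.int64(333), np.int64(338)), (np.int64(373), np.int64(378))] [(-42.2, -191.1, -197.7), (-42.3, -233.5, -240.0), (-42.4, -277.0, -283.5)]
140 [(np.int64(293), np.int64(299)), (np.int64(333), np.int64(339)), (np.int64(373), np.int64(378))] [(-54.3, -190.4, -197.9), (-54.4, -233.4, -240.9), (-54.5, -276.4, -282.9)]
```

View pics/w13.png

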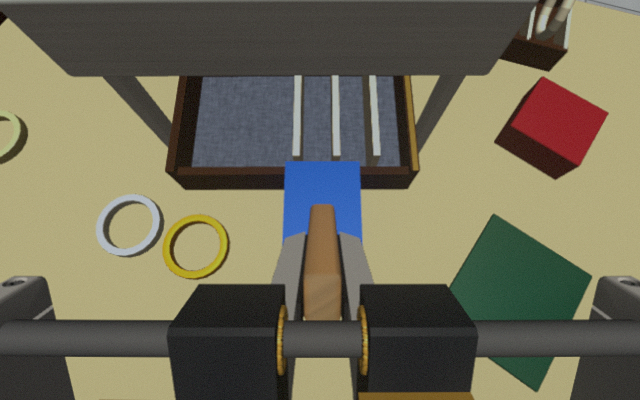

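```bash
cat >> h.py <<'E'
def ppose(X,Y,z,yaw):
    R=toolf(yaw,LEAN); a=np.radians(yaw)
    return R, tcp(np.array([X-46.5*np.cos(a),Y-46.5*np.sin(a),z+100]),R)
E
python3 - <<'E'
from h import *
print(rel(*ppose(473.2,-306.4,110,-20)),rel(*ppose(473.2,-306.4,40,-20)))
E
```

```text
([-0.0001, 0.5603, -0.3638], [197.2, -9.0, -50.6]) ([-0.0001, 0.5603, -0.3638], [197.1, 49.7, -88.8])
```

Emit:
{"name": "step_arm", "arguments": {"moves": [[[0, 0.05, -0.03], [20, -1, -5], 1], [[0, 0.14, -0.09], [50, -2.3, -12.7], 1], [[0, 0.23, -0.15], [82, -4, -21], 1], [[0, 0.32, -0.21], [114, -5, -29], 1], [[0, 0.42, -0.27], [146, -7, -37], 1], [[0, 0.5, -0.325], [175, -8, -45], 1], [[0, 0.56, -0.364], [197, -9, -50.6], 1], [[0, 0.56, -0.364], [197, 5, -60], 1], [[0, 0.56, -0.364], [197, 28, -75], 1], [[0, 0.56, -0.364], [197, 49.7, -88.8], 1], [[0, 0.56, -0.364], [197, 49.7, -88.8], 1], [[0, 0.56, -0.364], [197, 49.7, -88.8], 1]]}}

```text
clock: 25.82
position: [439.1, -292.8, 122.4]
tcp_rot: [-57.2, 0.1, -110.0]
wrist_force: [1.1, -0.1, -1.4]
gripper_width: 0.172
```

Run:
```python
from h import *
apply([0,.56,-.364],[197,49.7,-88.8]);err()
Rg,O=gaugeT(); print(O,Ro.from_matrix(Rg).as_euler('xyz',degrees=True))
p=manip.get_image("wrist"); np.savez("pics/w14.npz",**{k:p[k] for k in("image","range_z","intrinsics","dist","rvec","tvec")})
cv2.imwrite("pics/w14.png",p["image"][:,:,::-1]);
R0,p0=getcmd(); print(rel(*ppose(473.2,-306.4,10,-20)),rel(*ppose(473.2,-306.4,4.5,-20)))
print(proj(p,[O+Rg@np.array(v,float) for v in [(30,26,55),(30,-26,55),(-30,26,55),(-30,-26,55)]]).round(1))
```

```text
t 25.82 pos [ 439.07 -292.83  122.4 ] perr [ 0.    1.03 -1.79] rerr [-0.24  0.1   0.11] F [ 1.11 -0.07 -1.43] q [-44.3   6.1 119.4  29.4  27.2  42.6] w 0.172
[ 472.90371496 -304.94084381   38.02764942] [  0.13502335   0.22413868 -20.01373189]
([-0.0002, 0.0003, 0.0001], [0.1, 25.2, -16.2]) ([-0.0002, 0.0003, 0.0001], [0.1, 29.8, -19.2])
[[283.8 161.4]
 [358.1 161.4]
 [280.6 246.4]
 [361.1 246.4]]
```

View pics/w14.png

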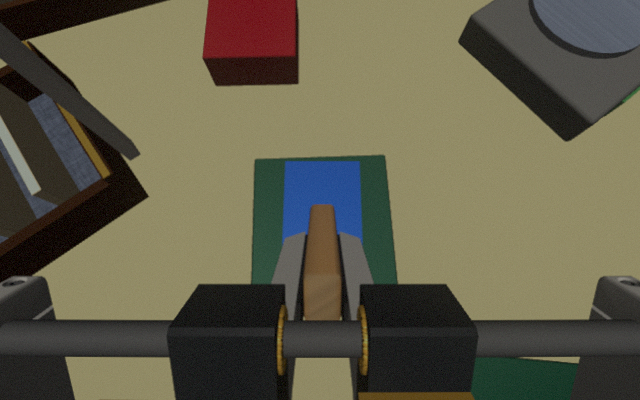

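Emit:
{"name": "step_arm", "arguments": {"moves": [[[0, 0, 0], [0, 8, -5.2], 1], [[0, 0, 0], [0, 16, -10.4], 1], [[0, 0, 0], [0, 22, -14.3], 1], [[0, 0, 0], [0, 26, -16.8], 1], [[0, 0, 0], [0, 28, -18], 1], [[0, 0, 0], [0, 29.3, -18.9], 1], [[0, 0, 0], [0, 29.3, -18.9], 1], [[0, 0, 0], [0, 29.3, -18.9], 1]]}}

```text
clock: 26.53
position: [439.5, -294.1, 89.9]
tcp_rot: [-57.0, 0.0, -110.1]
wrist_force: [-0.3, 0.5, -1.3]
gripper_width: 0.169
```

Run:
```python
from h import *
apply([0,0,0],[0,29.3,-18.9]);err()
Rg,O=gaugeT(); print(O,Ro.from_matrix(Rg).as_euler('xyz',degrees=True))
```

```text
t 26.53 pos [ 439.46 -294.12   89.86] perr [ 0.28 -0.21  0.53] rerr [ 0.03  0.08 -0.02] F [-0.33  0.45 -1.32] q [-44.4   9.8 120.8  35.7  22.7  35.7] w 0.169
[ 473.57281725 -306.56893091    5.64606076] [ 1.05184802e-02 -3.79254350e-02 -2.00654358e+01]
```

Emit:
{"name": "step_arm", "arguments": {"moves": [[[0, 0, 0], [0, 0.6, -0.4], 1], [[0, 0, 0], [0, 1.2, -0.8], 1], [[0, 0, 0], [0, 1.5, -1.0], 1], [[0, 0, 0], [0, 1.5, -1.0], 1]]}}

```text
clock: 26.87
position: [439.3, -294.1, 87.8]
tcp_rot: [-57.0, 0.0, -110.1]
wrist_force: [0.2, 0.0, 2.0]
gripper_width: 0.168
```

Run:
```python
from h import *
apply([0,0,0],[0,1.5,-1]);err()
Rg,O=gaugeT(); print(O,Ro.from_matrix(Rg).as_euler('xyz',degrees=True))
```

```text
t 26.87 pos [ 439.3  -294.1    87.76] perr [ 0.15 -0.2   0.24] rerr [ 0.01  0.09 -0.02] F [0.2  0.01 2.02] q [-44.4  10.1 120.9  36.2  22.4  35.2] w 0.168
[ 473.40724715 -306.54154206    3.54680874] [ 1.55832452e-02 -2.69638645e-02 -2.00766111e+01]
```

Emit:
{"name": "step_arm", "arguments": {"moves": [[[0, 0, 0], [0, 0, 0], 0.75], [[0, 0, 0], [0, 0, 0], 0.7], [[0, 0, 0], [0, 0, 0], 0.6], [[0, 0, 0], [0, 0, 0], 0.4], [[0, 0, 0], [0, 0, 0], 0.3], [[0, 0, 0], [0, 0, 0], 0.2], [[0, 0, 0], [0, 0, 0], 0.1], [[0, 0, 0], [0, 0, 0], 0.1], [[0, 0, 0], [0, 0, 0], 0.1]]}}

```text
clock: 27.62
position: [439.2, -294.0, 87.5]
tcp_rot: [-57.0, 0.0, -110.1]
wrist_force: [-0.1, 0.2, -0.6]
gripper_width: 0.757
```

Emit:
{"name": "step_arm", "arguments": {"moves": [[[0, 0, 0], [0, -5, 0], 0.1], [[0, 0, 0], [0, -20, 0], 0.1], [[0, 0, 0], [0, -45, 0], 0.1], [[0, 0, 0], [0, -75, 0], 0.1], [[0, 0, 0], [0, -105, 0], 0.1], [[0, 0, 0], [0, -130, 0], 0.1], [[0, 0, 0], [0, -130, 0], 0.1]]}}

```text
clock: 28.2
position: [372.0, -270.2, 200.8]
tcp_rot: [-56.7, -0.2, -110.1]
wrist_force: [0.3, -0.4, 0.6]
gripper_width: 0.899
```

Run:
```python
from h import *
sync();err()
p=manip.get_image("wrist"); np.savez("pics/w15.npz",**{k:p[k] for k in("image","range_z","intrinsics","dist","rvec","tvec")})
cv2.imwrite("pics/w15.png",p["image"][:,:,::-1])
cv2.imwrite("pics/w15c.png",cv2.resize(p["image"][110:280,220:420],None,fx=3.5,fy=3.5,interpolation=cv2.INTER_CUBIC)[:,:,::-1])
p=manip.get_image("scene"); cv2.imwrite("pics/s15.png",p["image"][:,:,::-1])
```

```text
t 28.2 pos [ 372.04 -270.18  200.82] perr [0. 0. 0.] rerr [0. 0. 0.] F [ 0.28 -0.41  0.65] q [-49.8 -10.8 123.6  24.7  40.1  45.1] w 0.899
```

View pics/w15c.png

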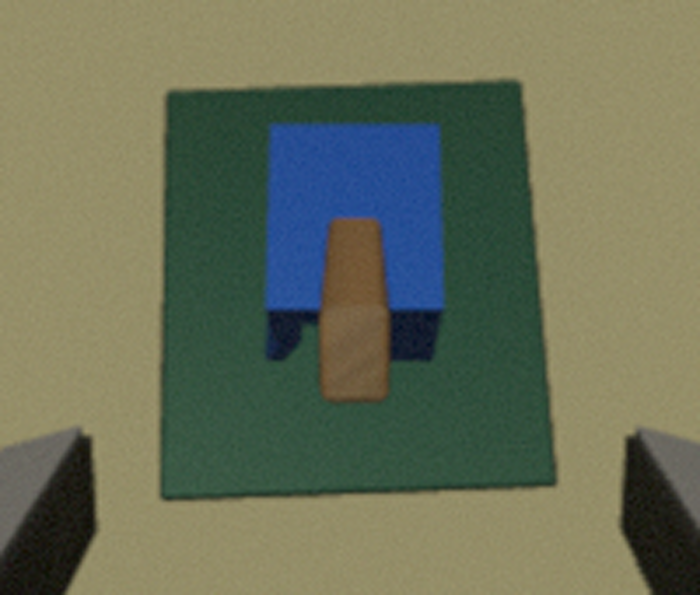

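View pics/s15.png

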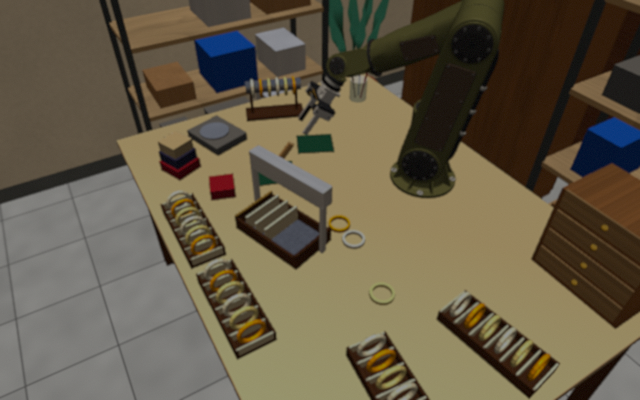

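Run:
```python
from h import *
p=dict(np.load("pics/w15.npz")); f=lambda L:np.array(L,float)/3.5+[220,110]
print(onplane(p,f([(269,124),(441,124),(443,310),(266,308)]),59).mean(0),onplane(p,f([(168,91),(520,81),(555,486),(162,498)]),4).mean(0))
```

```text
[ 472.7592417  -307.62260997   59.        ] [ 473.13471915 -306.56455552    4.        ]
```

Gauge stands 1 mm from the pad's centre, and the arm is clear of everything. Handing in.

Run:
```python
from h import *
err(); print(manip.job_done())
```

```text
t 28.3 pos [ 372.58 -269.98  197.33] perr [ 0.54  0.2  -3.49] rerr [-0.19  0.06  0.11] F [-0.03  0.08 -0.19] q [-49.7 -10.4 123.7  24.8  39.9  45. ] w 0.901
the job is handed in; nothing more can be done
None
```

I set the three dividers in order from the brass-strip wall with the gauge. Each time I slid the divider right until the thick foot met the wall or the divider before it. I then stood the gauge upright in the middle of the green pad, let go, backed the arm off and handed the job in at about 28 s.

**Gaps:** The wrist camera gives divider spacings of 42.9 and 42.8 mm, so those two gaps come out at about 34.9 and 34.8 mm. The first gap I did not measure separately; the gauge stopped firmly against the wall at about 10 N, and the divider then showed within 0.3 mm of where that puts it.

**No shoving:** At the second and third dividers the push force rose from about 4 N to about 7 N with the gauge stalled. The divider already set did not move visibly in the pictures, to about 0.3 mm.

**Gauge:** It stands about 1 mm from the pad's centre, upright and released.

**Lamp bar, bangles and gift box:** The force readings showed no sign of contact with the lamp bar. In the last scene picture the bangles and gift box look where they were at the start; I did not re-measure their positions.

No final check failed or disagreed.

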